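Pin and clamp the photometer's detector carriage at its working mark

TASK

Put the photometer's detector back at its working distance: push the blue slotted carriage along its two studs towards the lamp housing until its red line meets the red mark on the aluminium bench and its hole drops over the locating pin underneath, so that the carriage lies flat. It has sideways play in its slots, so nudge it about until you feel it drop; then turn the black bar knob clockwise until it clamps the carriage hand-tight without forcing it, let go, and leave the vials, beaker and timer near it where they stand.

Things in the scene. Friction and masses are not known exactly. Their poses are not given: they have to be found in the camera images.
- locating_pin (a point): Steel pin of the photometer bench, on its axis at the bench's top face, 12 mm above the worktop. 8 mm across, 2.6 mm proud, edge slightly broken, hidden under the carriage at the start. Axes: those of the bench, a fixed aluminium plate 130 (x) x 350 (y) x 12 mm centred here; +y is the slide direction, towards the lamp housing. A red mark across the bench's -x margin lies at the pin's y.
- lamp_front (a point): Front face of the dark lamp housing (66 mm wide, top 78 mm above the worktop, its clear cell to 90 mm), fixed on the +y end of the bench: it fills y = 113 to 174 mm from the pin.
- guide_stud (a point): Fixed guide stud, at the bench's top face: 6 mm across, with a 20 mm cap head from 25 to 31 mm above the worktop that keeps the carriage from being lifted off. 24 mm to +x and 38 mm to -y of the pin.
- clamp_stud (a point): Fixed clamp stud, at the bench's top face: 6 mm across, carries the washer and the knob. 24 mm to -x and 38 mm to +y of the pin.
- carriage: Blue slotted angle bracket with the detector, loose on the bench, 0.4 to 0.65 kg. Origin: centre of its pin hole, at the underside. Foot 84 (x) x 194 (y) x 8 mm, the hole in its middle, a red line on its -x edge at the hole. Upright leg across the rear end, y = -97 to -91 mm, 84 mm wide, top 68 mm above the underside. +y points to the lamp housing.
- carriage_hole (a point): Centre of the carriage's 10 mm pin hole (1 mm clearance all round), at the underside. Starts 16 to 42 mm short of the pin (to -y), the foot riding on the pin, the rear end on the bench. While it rides, this point is 1.5 to 2.6 mm above the bench's top face; once dropped over the pin it is at 0 and the carriage is level.
- push_face (a point): Middle of the flat rear face (84 mm wide, 68 mm tall) of the upright leg, 30 mm above the carriage's underside; the face looks along -y. Push it towards +y: 2 to 6 N move it, friction keeps it where it is left. The foot's long side edges (8 mm tall) can be nudged sideways.
- detector_tip (a point): Front end of the detector tube, which sticks out 42 mm from the upright's front face (28 mm across, centred 43 mm above the carriage's underside). The carriage's two slots (60 x 13 mm, along y, over the 6 mm studs) let it shift 3.5 mm to either side and yaw about 5 degrees, and stop it 7 mm past the pin.
- clamp_washer: Captive steel washer under the knob, 24 mm across, 3 mm thick, round the clamp stud; origin at the centre of its underside. It goes down with the knob but does not turn. Before clamping it hangs 3.9 to 5 mm above the level foot, whose top is 20 mm above the worktop.
- clamp_knob (a joint): Angle of the knob, rad, growing clockwise seen from above (tighter). Quick-action thread: 14 mm a turn, 2.2 mm down a radian. Starts at 0 to 0.5; the washer meets the level foot at about 2.2. From there the torque climbs: about 0.08 N m turns it freely, 0.14 to 0.2 N m is tight, 0.1 to 0.2 rad beyond first touch (slightly springy), 0.35 N m is forcing it. Thread friction keeps it where it is left.
- knob_grip (a point): Centre of the knob's black bar, on the stud axis, 50 to 51 mm above the worktop before clamping, 5 mm lower after. The bar is 46 mm long (its x axis), 12 mm thick (its y axis: grip across this) and 24 mm tall. Fingertips may go down to 29 mm above the worktop beside it. Turns with the knob.
- burette_stand (a point): Foot of the rod of the fixed burette stand left of the photometer (steel rod 750 mm tall; a base plate 128 x 210 mm, 20 mm high, mostly on the robot's side of the rod). A burette hangs 116 mm to either side of the rod along y, the right one from 0.2 m above the worktop up, over a conical flask: keep the arm clear of it, pass on the robot's side.
- bench_timer: White bench timer, 58x64x18 mm, loose, behind the photometer; leave alone. Origin at its underside.
- vial_a: Small vial with a blue cap, 23 mm across, 44 mm tall, loose; leave alone. Origin at its underside.
- vial_b: Second vial with a blue cap, 23 mm across, 44 mm tall, loose; leave alone. Origin at its underside.
- beaker: Empty glass beaker, 59x55x67 mm, loose; leave alone. Origin at its underside.

How it is judged (in metres and radians):
On the way, in this order (a step that is already met when the one before it is completed fails the run):
1. the carriage's hole has dropped over the locating pin and the carriage lies flat, the knob not yet clamping (horizontal distance between carriage_hole and locating_pin below 0.002 m and z of carriage_hole in the frame of locating_pin below 0.0009 m and angle between carriage's own z axis and vertical below 0.012 rad and contact force between clamp_washer and carriage below 1 N), for 0.2 s.
2. the knob clamps the carriage with 15 N or more while it sits on the pin (horizontal distance between carriage_hole and locating_pin below 0.002 m and z of carriage_hole in the frame of locating_pin below 0.0009 m and angle between carriage's own z axis and vertical below 0.012 rad and contact force between clamp_washer and carriage above 15 N), for 0.2 s.
At the end, for the whole second after the job is handed in: The carriage's hole sits over the locating pin (within 2 mm of its axis, underside within 0.9 mm of the bench, carriage level within 0.012 rad), the clamp washer presses on it with more than 15 N, and it is at rest (all of step 2 and linear speed of carriage below 0.01 m/s); the robot touches nothing.
It fails at once if a bystander (timer, vials, beaker) is moved more than 20 mm (distance of any of bench_timer, vial_a, vial_b, beaker from where it was at the start of the episode above 0.02 m).
It fails at once if the knob is overtightened: the washer squeezes the carriage with more than 150 N (ten times what is needed) (contact force between clamp_washer and carriage above 150 N).
It fails at once if the carriage is shoved with more than 60 N (contact force between the fingers and carriage above 60 N).
It also fails if it takes over 72 s, if anything falls off the work surface, if the arm or the gripper's body presses on something with over 40 N, if the wrist force passes 120 N, or if a joint passes its speed limit or range.

ROBOT

A 7-joint arm with a two-finger parallel gripper is mounted at the origin on a cart in front of the work surface, level with it; the furniture and walls round the work are solid. World frame = base frame: x ahead of the robot, y to its left, z up, the work surface at z = 0. Lengths are in mm, angles in rad, forces in N, time in s.
With the tool pointing down it reaches from about 375 to 925 mm from the base axis. Payload 3.1 kg.
Tool frame: the origin (TCP) lies at the very end of the fingers, on their centre line; the grasp point (between the pads) lies 19 mm behind it; y points along the fingers, x is the direction in which the jaws open and shut, and the axes are right-handed (so a half turn about y gives the same grasp; the last joint's range is limited). The gripper opens to 85 mm and grips with 20 to 120 N. Pads are 22 mm wide; open, the fingers measure 114 mm over their backs; the gripper's body (76 mm by 85 mm) begins 54 mm behind the grasp point. The pads swing forward as they close: fully open they stand 13 mm farther back than shut.
Start: joints at [1.203, 0.383, 0.044, 1.598, -0.018, 1.161, -0.05], TCP at [173.27, -626.483, 231.269] pointing down, gripper open.
Joint ranges: [-2.61, 2.61], [-0.41, 2.15], [-1.48, 1.57], [0, 2.5], [-1.57, 4.71], [0.05, 1.97], [-2.85, 2.85]. Speed limits (rad/s): [2.79, 2.79, 3.14, 3.14, 3.14, 3.14, 3.14].

INTERFACE

Orientations are given as a unit quaternion [w, x, y, z].
In Python, from bench import arm gives the robot as it stands.
- The arm moves only by the tool step_arm, never from a script. Its argument "deltas" is a list of rows, each an object of numbers: "gripper": the finger opening in mm, from 0 to 85.4; "tx", "ty", "tz": the shift along the tool's x, y, z in mm; "spin": the turn about the tool's y in degrees. In form: [{"gripper": .., "tx": .., "ty": .., "tz": .., "spin": ..}, ...]. A call has 1 to 5 rows; each row is the pose to reach, as a shift and turn from the pose measured when the call began, along the tool's axes at that moment; what a row does not reach only later rows make up. A row lasts 1/12 s, in which the tool goes at most 41.7 mm and 7.16 degrees, less where a joint would pass 70% of its speed; a pose out of reach is approached as far as the arm can. A call with a gripper value outside its range is refused whole. The fingers move at their own pace and stop on an object; "force" is the grip in N (left out, the last holds). Time passes only in rows, so rows that repeat a pose let the fingers close. It gives the time, the measured TCP pose, the force and the opening at its end, in the units of the state.
- arm.get_obs(): the state, without advancing time (a new reading comes with each control period).
- arm.grab_frame(name): name is "scene" or "top" or "wrist"; returns a dict with "img" (480x640x3 uint8, red, green, blue), "fov_y" (degrees; the focal length in pixels is half the picture's height over the tangent of half this angle, whatever the lens; pixels are square), "cx", "cy" (the principal point, pixels), "k1" (the pictures are not rectified: a ray, as slopes to the right and down, at radius r is drawn at 1 + k1 r^2 times it, then the intrinsics apply), "position" and "attitude" of the camera in the world; the wrist camera has in their place "T_tool_cam" (4x4, takes a point from camera to tool coordinates, whose origin is the TCP and whose axes are the tool frame's). Camera axes: x right, y down, z forward; pixel columns grow to the right and rows downward; lengths in mm; the calibration is good to about 2 mm. A picture is of the moment at which its call begins: read the wrist's pose just before it. There is no depth.
- arm.hand_in(): hands the job in, once; it reports no verdict.
The state is a dict: "t": time; "joint_pos": joint angles; "dq": joint speeds; "joint_torque": joint torques, N m; "tool_pos": TCP position; "ee_rot": TCP orientation; "ft_force": force on the tool from outside, world axes, zero at the start; "moment": the same for the moment, N m; "width": finger opening in mm.
Only numpy, scipy, OpenCV 4.12 (cv2) and the standard library are available. Lean on these libraries where they do the work, as an engineer would, in place of code of your own. Each camera call takes 0.05 s, during which the arm holds its last target.

## Working session

There is one attempt and no reset: what is moved stays moved. The work goes in short steps, Python scripts to look and compute and a tool call to move; the robot and the scene stay as the last step left them, time stands still between calls to the robot, and variables do not carry over. Pictures are saved under pics/ and viewed, and the job is handed in when it is done.

Besides the shell and the picture viewer there is one more tool, called after "Emit:" by a JSON object that holds its "api" and its "payload", one argument or row to a line. step_arm: Moves the arm, as the interface text tells. Its arguments: {"type":"object","properties":{"deltas":{"type":"array"},"force":{"type":"number"}},"required":["deltas"]}

```bash
mkdir -p pics; ls; cat > h.py <<'E'
import numpy as np, cv2, json
from scipy.spatial.transform import Rotation as R
from bench import arm
def q2R(q): return R.from_quat([q[1],q[2],q[3],q[0]]).as_matrix()
def grab(name):
    o=arm.get_obs(); f=arm.grab_frame(name)
    f=dict(f)
    if name=="wrist":
        T=np.eye(4);T[:3,:3]=q2R(o["ee_rot"]);T[:3,3]=o["tool_pos"]
        f["T"]=T@np.array(f["T_tool_cam"])
    else:
        T=np.eye(4);a=np.array(f["attitude"],float)
        T[:3,:3]=q2R(a) if a.size==4 else a
        T[:3,3]=f["position"];f["T"]=T
    return f
def K(f):
    h=f["img"].shape[0];F=h/2/np.tan(np.radians(f["fov_y"]/2))
    return np.array([[F,0,f["cx"]],[0,F,f["cy"]],[0,0,1.]])
def px2w(f,u,v,z):
    d=np.array([f["k1"],0,0,0,0],float)
    n=cv2.undistortPoints(np.array([[[u,v]]],float),K(f),d)[0,0]
    r=f["T"][:3,:3]@np.array([n[0],n[1],1]);p=f["T"][:3,3]
    return p+r*(z-p[2])/r[2]
def w2px(f,P):
    P=np.atleast_2d(P).astype(float);c=(P-f["T"][:3,3])@f["T"][:3,:3]
    s=c[:,:2]/c[:,2:];r2=(s**2).sum(1,keepdims=True);s=s*(1+f["k1"]*r2)
    k=K(f);return s*k[0,0]+[f["cx"],f["cy"]]
def save(f,n): cv2.imwrite(f"pics/{n}.png",f["img"][:,:,::-1])
def crop(f,n,u0,v0,u1,v1,s):
    cv2.imwrite(f"pics/{n}.png",cv2.resize(f["img"][v0:v1,u0:u1,::-1],None,fx=s,fy=s,interpolation=cv2.INTER_CUBIC))
def store(f,n):
    import pickle;pickle.dump(f,open(f"{n}.pkl","wb"))
def load(n):
    import pickle;return pickle.load(open(f"{n}.pkl","rb"))
E
python3 - <<'E'
from h import *
for n in("scene","top","wrist"):
    f=grab(n);save(f,n+"0");store(f,n+"0");print(n,f["fov_y"],f["cx"],f["cy"],f["k1"],f["T"].round(3).tolist())
o=arm.get_obs();print(o)
print(q2R(o["ee_rot"]).round(3))
E
```

```text
pics
scene 52.317698533168524 318.3446830231456 240.04950127831552 -0.0031836163110395173 [[0.706, -0.287, 0.648, 50.738], [-0.709, -0.278, 0.649, -548.666], [-0.006, -0.917, -0.4, 417.827], [0.0, 0.0, 0.0, 1.0]]
top 50.40654591926289 322.909401266611 245.38264220945862 -0.144891416583448 [[0.016, -0.992, 0.122, 486.662], [-1.0, -0.017, -0.01, 34.388], [0.012, -0.122, -0.992, 1185.093], [0.0, 0.0, 0.0, 1.0]]
wrist 66.69075685222117 322.57297238702427 238.94966962392414 -0.021836495169106802 [[0.267, -0.91, -0.316, 254.757], [-0.964, -0.253, -0.086, -603.268], [-0.001, 0.327, -0.945, 373.055], [0.0, 0.0, 0.0, 1.0]]
{'t': 0.15, 'joint_pos': array([ 1.20318072,  0.38364534,  0.04385533,  1.59924383, -0.01790621,
        1.16119739, -0.04992999]), 'dq': array([ 0.00152534, -0.00320648,  0.00019273, -0.00535313,  0.00039793,
       -0.00159739,  0.00168512]), 'joint_torque': array([ 1.79648632e-03, -4.34053981e+01,  1.02653705e+00, -2.49977392e+01,
        1.07148811e-02,  7.32369575e-03, -1.48294731e-05]), 'tool_pos': array([ 173.05542791, -625.7570989 ,  230.16300063]), 'ee_rot': array([ 0.56313266, -0.56229349,  0.42881101, -0.4275848 ]), 'ft_force': array([ 0.02810578, -0.05773633, -0.02481174]), 'moment': array([ 0.04909513,  0.04349933, -0.02452938]), 'width': 85.51649973278}
[[ 0.267 -0.001  0.964]
 [-0.964  0.002  0.267]
 [-0.002 -1.    -0.   ]]
```

View pics/scene0.png

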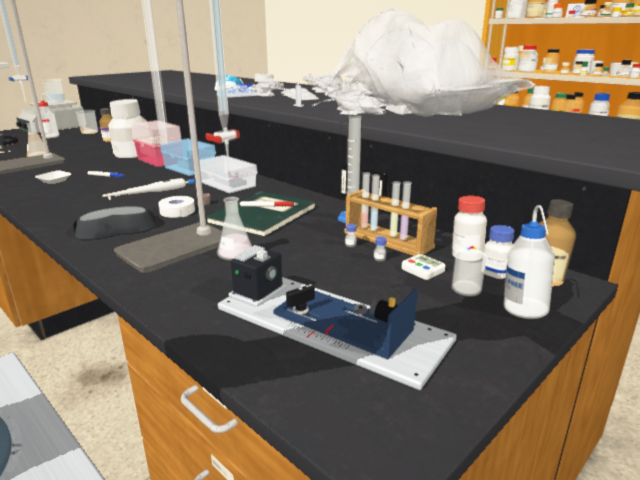

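View pics/top0.png

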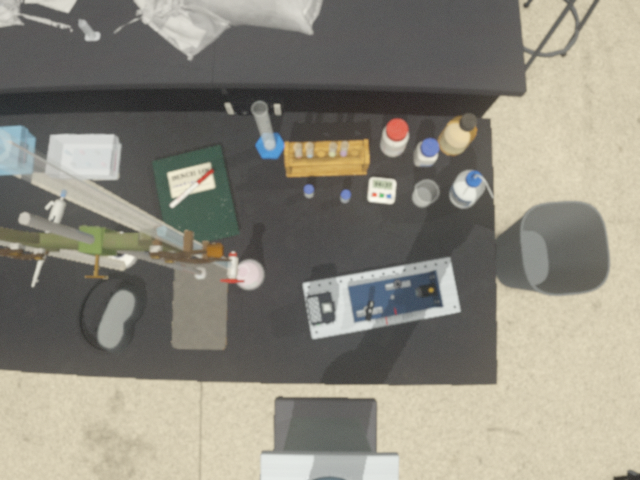

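View pics/wrist0.png

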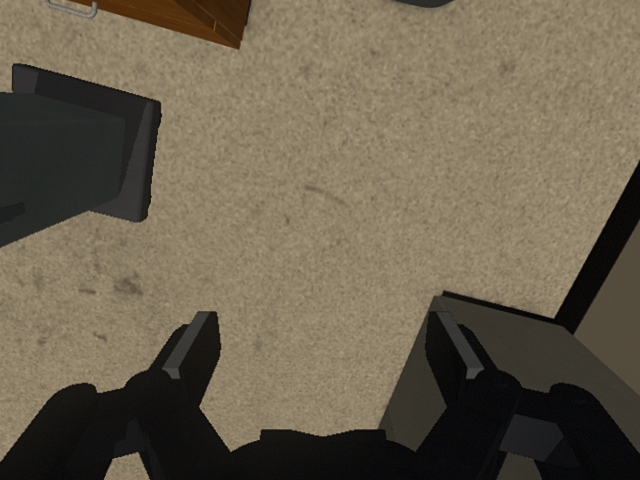

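The scene and top views show the bench, with corners around (303,282) and (460,312) in top. The lamp is at top (320,307), the carriage at (350-443, 265-320) and the knob near (370,308). I'll enlarge these.

```bash
python3 - <<'E'
from h import *
f=load("top0");crop(f,"topc",295,250,475,345,4.4)
f=load("scene0");crop(f,"scenec",210,235,465,385,3.1)
E
```

```text
(no output)
```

View pics/topc.png

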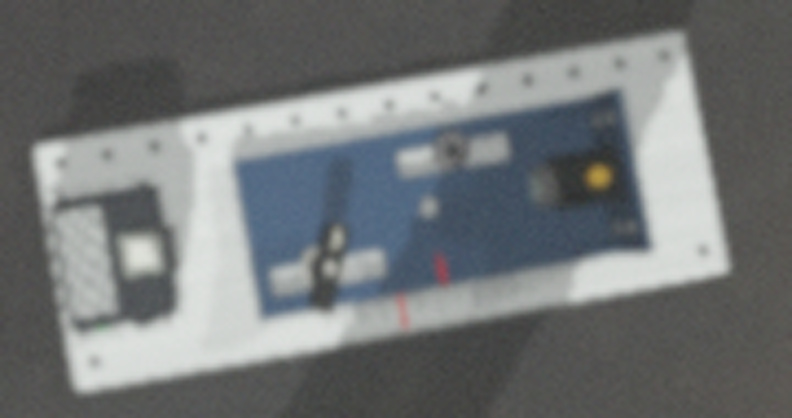

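View pics/scenec.png

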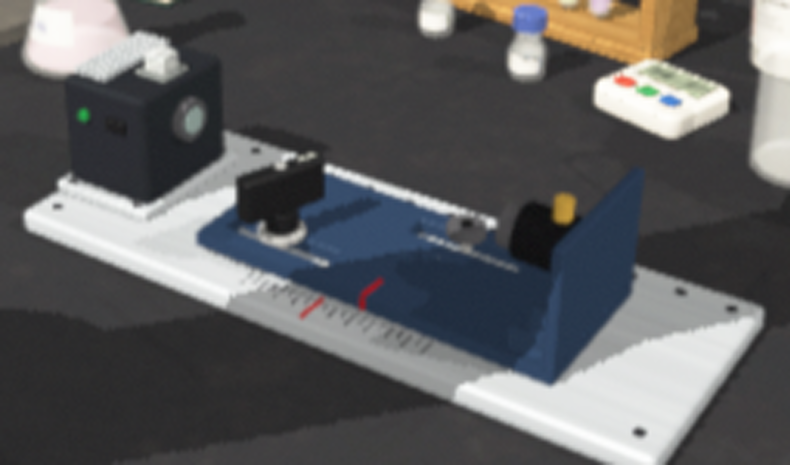

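In the top crop, the bench corners are at (33,145), (685,33), (732,270) and (78,393). The red mark runs (401,295)-(406,328), the carriage line is at (443,270), and the bar knob sits near (328,268).

```bash
python3 - <<'E'
from h import *
f=load("top0")
T=lambda u,v,z:px2w(f,295+(u+.5)/4.4-.5,250+(v+.5)/4.4-.5,z)
c=[T(*p,12) for p in((33,145),(685,33),(732,270),(78,393))]
for a in c: print(a.round(1))
print([np.linalg.norm(c[i]-c[(i+1)%4]).round(1) for i in range(4)])
pin=np.mean(c,0); 
y=(c[0]-c[1]+c[3]-c[2]);y/=np.linalg.norm(y); x=np.array([y[1],-y[0],0])
print("pin",pin,"yaw",np.degrees(np.arctan2(x[1],x[0])))
def loc(p): d=p-pin; return (d@x).round(1),(d@y).round(1)
print("mark",loc(T(401,295,12)),loc(T(406,328,12)))
print("line",loc(T(440,255,20)),loc(T(445,285,20)))
print("hole",loc(T(429,207,20)))
for n,p in dict(A=(237,160),B=(620,92),C=(650,247),D=(262,317)).items(): print(n,loc(T(*p,20)))
print("knob ends",loc(T(322,305,62)),loc(T(337,225,62)), "guide",loc(T(453,150,31)))
print("scene check")
g=load("scene0")
S=lambda u,v,z:px2w(g,210+(u+.5)/3.1-.5,235+(v+.5)/3.1-.5,z)
print("mark",loc(S(312,308,12)),"line",loc(S(371,290,20)),"corner",loc(S(765,313,12)),loc(S(25,215,12)))
for n,q in dict(mark=pin+x*-55,).items(): print(n)
a=np.array([173,-626]);print("world",pin+24*-x+38*y)
E
```

```text
[544.   69.2  12. ]
[ 608.6 -275.7   12. ]
[ 483.3 -299.9   12. ]
[415.9  43.4  12. ]
[np.float64(350.9), np.float64(127.6), np.float64(349.9), np.float64(130.7)]
pin [ 512.96650696 -115.74038776   12.        ] yaw 10.850385757675102
mark (np.float64(-44.9), np.float64(0.2)) (np.float64(-62.2), np.float64(0.8))
line (np.float64(-27.9), np.float64(-22.5)) (np.float64(-43.6), np.float64(-22.3))
hole (np.float64(-2.4), np.float64(-21.5))
A (np.float64(39.0), np.float64(72.7))
B (np.float64(38.9), np.float64(-132.3))
C (np.float64(-43.6), np.float64(-132.3))
D (np.float64(-43.0), np.float64(74.3))
knob ends (np.float64(-40.8), np.float64(46.6)) (np.float64(-2.9), np.float64(32.0)) guide (np.float64(24.3), np.float64(-37.6))
scene check
mark (np.float64(-52.6), np.float64(4.7)) line (np.float64(-35.0), np.float64(-16.6)) corner (np.float64(59.7), np.float64(-172.0)) (np.float64(-66.1), np.float64(176.1))
mark
world [482.24226446 -82.93762992  12.        ]
```

```bash
cat >> h.py <<'E'
PIN=np.array([513.0,-115.7,12.0]); YAW=10.85
def axes():
    a=np.radians(YAW);return np.array([np.cos(a),np.sin(a),0]),np.array([-np.sin(a),np.cos(a),0])
def b2w(x,y,z):
    X,Y=axes();p=PIN+x*X+y*Y;p[2]=z;return p
def w2b(p):
    X,Y=axes();d=np.asarray(p)-PIN;return np.array([d@X,d@Y,p[2]])
def heading(o=None):
    o=o or arm.get_obs();M=q2R(o["ee_rot"]);return np.degrees(np.arctan2(M[1,0],M[0,0]))-YAW
def plan(x,y,z,head=None):
    "bench x,y, world z; head=angle of tool x in bench frame, deg"
    o=arm.get_obs();M=q2R(o["ee_rot"]);d=M.T@(b2w(x,y,z)-o["tool_pos"])
    s=0 if head is None else -((head-heading(o)+180)%360-180)
    print("t",round(o["t"],2),"tx ty tz",d.round(1),"spin",round(s,2),"now b",w2b(o["tool_pos"]).round(1),"head",round(heading(o),2),"w",round(o["width"],1),"F",o["ft_force"].round(1),"q7",round(o["joint_pos"][6],2))
E
python3 -c "
from h import *
plan(20,-60,200,-90)"
```

```text
t 0.15 tx ty tz [-339.5   30.8  478.7] spin 4.61 now b [-429.9 -436.9  230.2] head -85.39 w 85.5 F [ 0.  -0.1 -0. ] q7 -0.05
```

Emit:
{"api": "step_arm", "payload": {
  "deltas": [
    {"gripper": 50,"tx": -24,"ty": 2,"tz": 33,"spin": 0.5},
    {"gripper": 50,"tx": -48,"ty": 4,"tz": 67,"spin": 1},
    {"gripper": 50,"tx": -71,"ty": 6,"tz": 100,"spin": 1.5},
    {"gripper": 50,"tx": -95,"ty": 8,"tz": 134,"spin": 2},
    {"gripper": 50,"tx": -118,"ty": 10,"tz": 167,"spin": 2.5}
  ],
  "force": 20
}}

```text
t: 0.57
tool_pos: [303.4, -465.4, 219.9]
ee_rot: [0.554, -0.553, 0.441, -0.44]
ft_force: [0.2, 0.1, -0.3]
width: 50.0
```

```bash
python3 -c "
from h import *
plan(20,-60,200,-90)"
```

```text
t 0.57 tx ty tz [-233.2   20.5  300.4] spin 2.08 now b [-271.7 -304.   219.9] head -87.92 w 50.0 F [ 0.2  0.1 -0.3] q7 -0.44
```

Emit:
{"api": "step_arm", "payload": {
  "deltas": [
    {"gripper": 50,"tx": -24,"ty": 2,"tz": 33,"spin": 0.5},
    {"gripper": 50,"tx": -50,"ty": 4,"tz": 66,"spin": 1},
    {"gripper": 50,"tx": -76,"ty": 6,"tz": 99,"spin": 1.5},
    {"gripper": 50,"tx": -102,"ty": 8,"tz": 131,"spin": 2},
    {"gripper": 50,"tx": -127,"ty": 10,"tz": 163,"spin": 2}
  ]
}}

```text
t: 0.98
tool_pos: [433.9, -303.8, 210.1]
ee_rot: [0.546, -0.545, 0.451, -0.449]
ft_force: [0.7, -0.2, -0.2]
width: 50.0
```

```bash
python3 -c "
from h import *
plan(20,-60,200,-90)"
```

```text
t 0.98 tx ty tz [-109.7   10.3  133.2] spin 0.05 now b [-113.1 -169.9  210.1] head -89.95 w 50.0 F [ 0.7 -0.2 -0.2] q7 -0.88
```

Emit:
{"api": "step_arm", "payload": {
  "deltas": [
    {"gripper": 50,"tx": -24,"ty": 2,"tz": 32},
    {"gripper": 50,"tx": -48,"ty": 4,"tz": 62},
    {"gripper": 50,"tx": -74,"ty": 6,"tz": 92},
    {"gripper": 50,"tx": -98,"ty": 8,"tz": 118},
    {"gripper": 50,"tx": -110,"ty": 10,"tz": 133}
  ]
}}

```text
validation failed for argument at $.de...
```

```bash
python3 -c "
from h import *
plan(20,-60,200,-90)
f=grab('wrist');save(f,'w1');store(f,'w1')
plan(20,-60,200,-90)
"
```

```text
t 0.98 tx ty tz [-109.7   10.3  133.2] spin 0.05 now b [-113.1 -169.9  210.1] head -89.95 w 50.0 F [ 0.7 -0.2 -0.2] q7 -0.88
t 1.03 tx ty tz [-99.1  11.5 125.3] spin 0.88 now b [-103.9 -161.1  210. ] head -89.12 w 49.9 F [4.2 5.6 0.4] q7 -0.88
```

View pics/w1.png

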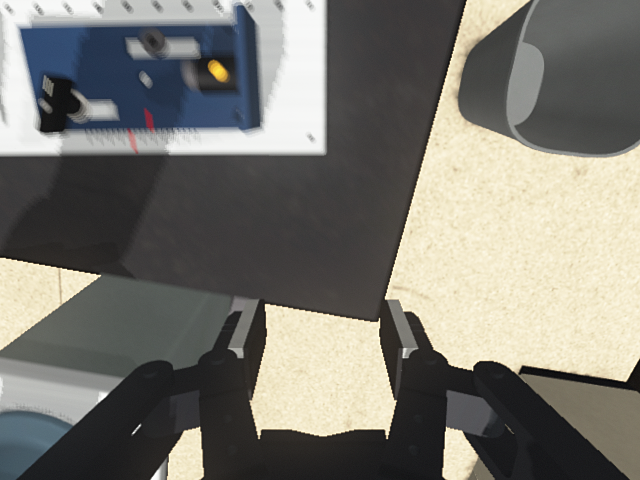

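The call was refused because every row needs all five keys. The wrist view does show the carriage: its line is at (150,118) and the bench mark at (133,141).

Emit:
{"api": "step_arm", "payload": {
  "deltas": [
    {"gripper": 50,"tx": -24,"ty": 2,"tz": 32,"spin": 0.4},
    {"gripper": 50,"tx": -48,"ty": 4,"tz": 62,"spin": 0.8},
    {"gripper": 50,"tx": -74,"ty": 6,"tz": 92,"spin": 0.8},
    {"gripper": 50,"tx": -98,"ty": 9,"tz": 122,"spin": 0.8},
    {"gripper": 50,"tx": -99,"ty": 11,"tz": 125,"spin": 0.8}
  ]
}}

```text
t: 1.45
tool_pos: [548.3, -161.3, 200.8]
ee_rot: [0.554, -0.542, 0.448, -0.446]
ft_force: [0.6, 1.8, 0.2]
width: 49.8
```

```bash
python3 -c "
from h import *
grab('wrist')
plan(20,-60,200,-90)
f=grab('wrist');save(f,'w2');store(f,'w2')
plan(20,-60,200,-90)
"
```

```text
t 1.5 tx ty tz [ 6.9 -0.1 -4.8] spin 0.74 now b [ 24.7 -53.  200. ] head -89.26 w 50.2 F [0.4 0.1 0. ] q7 -1.21
t 1.55 tx ty tz [ 3.7 -0.2 -2. ] spin 0.52 now b [ 21.9 -56.2 199.8] head -89.48 w 50.2 F [-0.2 -0.7  0.3] q7 -1.21
```

View pics/w2.png

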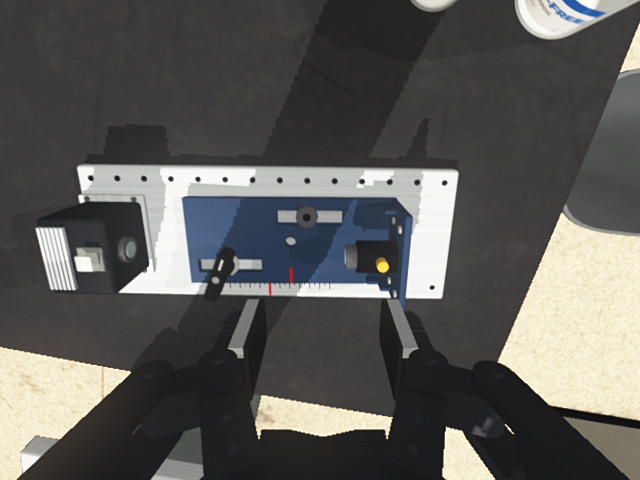

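The wrist view now covers the whole bench, with the carriage line near (291,273), the mark near (270,288) and the knob bar from (212,290) to (232,255). I'll crop it to measure.

```bash
python3 -c "
from h import *
f=grab('wrist');store(f,'w3');crop(f,'w3a',170,155,470,305,2.6)
plan(20,-60,200,-90)
"
```

```text
t 1.6 tx ty tz [ 1.  -0.2  0.1] spin 0.26 now b [ 19.9 -59.  199.8] head -89.74 w 50.4 F [-0.2 -0.7 -0.2] q7 -1.21
```

View pics/w3a.png

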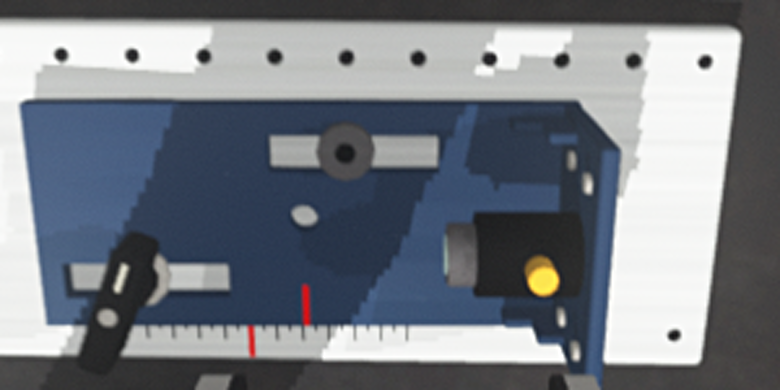

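```bash
cat > m.py <<'E'
from h import *
f=load("w3")
T=lambda u,v,z:w2b(px2w(f,170+(u+.5)/2.6-.5,155+(v+.5)/2.6-.5,z)).round(1)
for n,p in dict(cornR=(741,26,12),cornRn=(702,363,12),edgeTop=(30,18,12),edgeBot=(420,357,12),mark0=(250,326,12),mark1=(253,356,12),line0=(305,285,22),line1=(307,325,21),hole=(304,215,22),A=(22,102,22),D=(47,325,22),E=(400,325,21),B=(575,102,20),guide=(346,152,31),kn0=(142,240,62),kn1=(95,368,62),top1=(619,152,80),knobhole=(122,278,62)).items(): print(n,T(*p))
E
python3 m.py
```

```text
cornR [  65.1 -172.7   12. ]
cornRn [ -64.5 -173.8   12. ]
edgeTop [65.2 73.3 12. ]
edgeBot [-63.3 -64.1  12. ]
mark0 [-51.    1.5  12. ]
mark1 [-63.8   0.9  12. ]
line0 [-29.4 -21.2  22. ]
line1 [-46.  -21.4  21. ]
hole [ -2.3 -21.4  22. ]
A [37.7 75.5 22. ]
D [-47.   76.1  22. ]
E [-45.5 -56.2  21. ]
B [  39.4 -115.8   20. ]
guide [ 23.5 -37.2  31. ]
kn0 [ 2.2 25.8 62. ]
kn1 [-43.5  45.1  62. ]
top1 [  37.4 -118.4   80. ]
knobhole [-10.9  33.3  62. ]
```

```bash
cat >> h.py <<'E'
X,Y=axes();PIN=PIN+0.3*X+0.9*Y
E
python3 -c "
from h import *
plan(-31,-116.3,120,-90)"
```

```text
t 1.6 tx ty tz [ 56.9  79.1 -51.2] spin 0.26 now b [ 19.6 -59.9 199.8] head -89.74 w 50.4 F [-0.2 -0.7 -0.2] q7 -1.21
```

Emit:
{"api": "step_arm", "payload": {
  "deltas": [
    {"gripper": 40,"tx": 20,"ty": 26,"tz": -17,"spin": 0.2},
    {"gripper": 40,"tx": 40,"ty": 53,"tz": -35,"spin": 0.2},
    {"gripper": 40,"tx": 57,"ty": 79,"tz": -51,"spin": 0.2},
    {"gripper": 40,"tx": 57,"ty": 79,"tz": -51,"spin": 0.2},
    {"gripper": 40,"tx": 57,"ty": 79,"tz": -51,"spin": 0.2}
  ]
}}

```text
t: 2.02
tool_pos: [499.9, -238.7, 117.8]
ee_rot: [0.545, -0.542, 0.456, -0.449]
ft_force: [-0.1, 0.6, 0.8]
width: 40.0
```

```bash
python3 -c "
from h import *
f=grab('wrist');save(f,'w4');store(f,'w4')
plan(-31,-116.3,62,-90)"
```

```text
t 2.07 tx ty tz [-1.5 57.5  2.1] spin -0.23 now b [ -33.3 -118.3  119.5] head -90.23 w 39.9 F [1.4 0.5 0.9] q7 -1.1
```

View pics/w4.png

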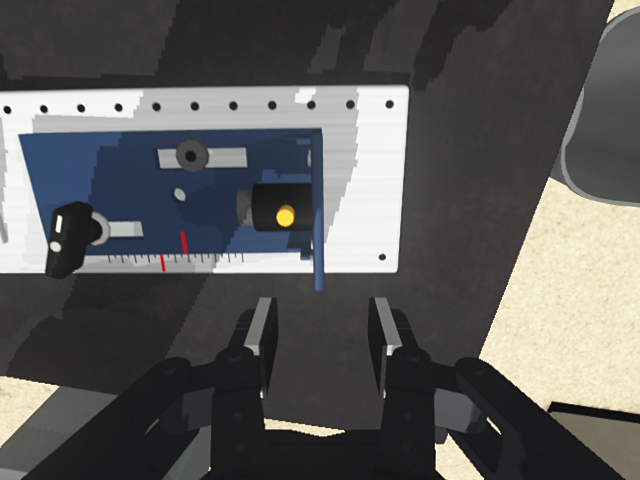

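The leg's top edge runs from (319,130) to (320,290), midway between the fingers at columns 270 and 375. I'll check the TCP projection before going down.

```bash
python3 -c "
from h import *
f=load('w4');o=arm.get_obs()
print(w2px(f,[b2w(-33.3,-118.3,119.5),b2w(-31,-116.3,80),b2w(-45.5,-116.3,80),b2w(38.5,-116.3,80)]))
plan(-30,-116.3,62,-90)"
```

```text
[[320.18519067 309.45356691]
 [317.58296129 268.2898359 ]
 [317.8789562  292.34341187]
 [315.95815936 134.74698503]]
t 2.07 tx ty tz [-1.5 57.5  3.1] spin -0.23 now b [ -33.3 -118.3  119.5] head -90.23 w 39.9 F [1.4 0.5 0.9] q7 -1.1
```

Emit:
{"api": "step_arm", "payload": {
  "deltas": [
    {"gripper": 30,"tx": -1,"ty": 20,"tz": 2,"spin": -0.2},
    {"gripper": 30,"tx": -1,"ty": 40,"tz": 3,"spin": -0.2},
    {"gripper": 30,"tx": -1,"ty": 57,"tz": 3,"spin": -0.2},
    {"gripper": 30,"tx": -1,"ty": 57,"tz": 3,"spin": -0.2},
    {"gripper": 30,"tx": -1,"ty": 57,"tz": 3,"spin": -0.2}
  ]
}}

```text
t: 2.48
tool_pos: [505.9, -234.6, 63.0]
ee_rot: [0.548, -0.542, 0.452, -0.448]
ft_force: [-0.0, 0.6, 0.8]
width: 30.4
```

```bash
python3 -c "
from h import *
f=grab('wrist');save(f,'w5');store(f,'w5')
plan(-30,-116.3,62,-90)"
```

```text
t 2.53 tx ty tz [-0.7  2.  -1.2] spin 0.01 now b [ -28.8 -117.    64. ] head -89.99 w 30.3 F [-0.6  0.9  1.1] q7 -1.12
```

View pics/w5.png

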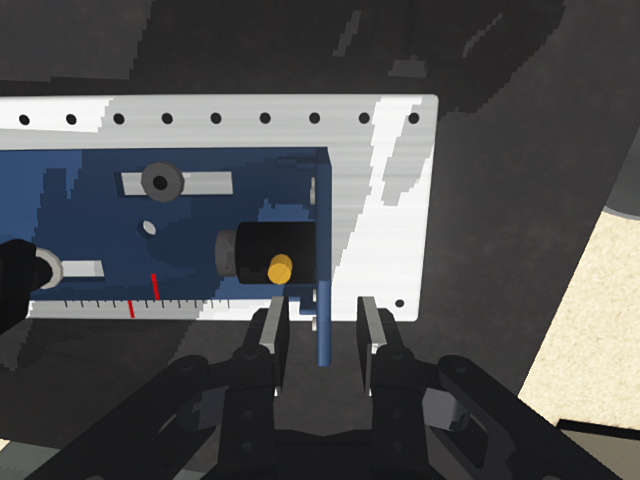

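Emit:
{"api": "step_arm", "payload": {
  "deltas": [
    {"gripper": 20,"tx": 0,"ty": 0,"tz": -1,"spin": 0},
    {"gripper": 12,"tx": 0,"ty": 0,"tz": -1,"spin": 0},
    {"gripper": 4,"tx": 0,"ty": 0,"tz": -1,"spin": 0},
    {"gripper": 4,"tx": 0,"ty": 0,"tz": -1,"spin": 0},
    {"gripper": 4,"tx": 0,"ty": 0,"tz": -1,"spin": 0}
  ],
  "force": 20
}}

```text
t: 2.95
tool_pos: [507.2, -235.4, 65.8]
ee_rot: [0.548, -0.542, 0.451, -0.45]
ft_force: [-1.7, 0.7, 6.7]
width: 5.3
```

```bash
python3 -c "
from h import *
f=grab('wrist');save(f,'w6');store(f,'w6')
plan(-30,-116.3,62,-90)"
```

```text
t 3.0 tx ty tz [-1.1  3.8 -1.5] spin 0.05 now b [ -28.5 -117.4   65.8] head -89.95 w 5.4 F [-0.6  1.3  5.7] q7 -1.12
```

View pics/w6.png

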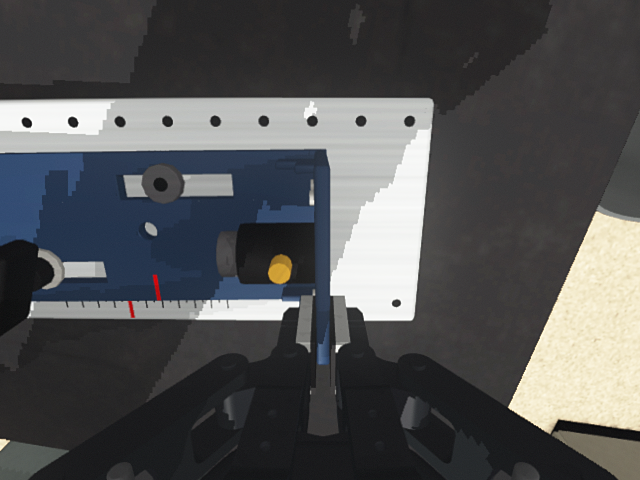

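Emit:
{"api": "step_arm", "payload": {
  "deltas": [
    {"gripper": 4,"tx": -4,"ty": 0,"tz": 0.5,"spin": 0},
    {"gripper": 4,"tx": -8,"ty": 0,"tz": 1,"spin": 0},
    {"gripper": 4,"tx": -12,"ty": 0,"tz": 2,"spin": 0},
    {"gripper": 4,"tx": -16,"ty": 0,"tz": 3,"spin": 0},
    {"gripper": 4,"tx": -18,"ty": 0,"tz": 3,"spin": 0}
  ],
  "force": 20
}}

```text
t: 3.42
tool_pos: [507.2, -217.3, 66.2]
ee_rot: [0.548, -0.542, 0.45, -0.45]
ft_force: [1.5, -4.3, 1.4]
width: 5.2
```

```bash
python3 -c "
from h import *
grab('wrist')
f=grab('wrist');store(f,'w7');crop(f,'w7',0,80,450,380,1.77)
plan(-25,-95,65,-90)"
```

```text
t 3.52 tx ty tz [-4.   1.1  0. ] spin 0.07 now b [-25.  -99.   66.1] head -89.93 w 5.6 F [-0.2 -2.2  1.4] q7 -1.15
```

View pics/w7.png

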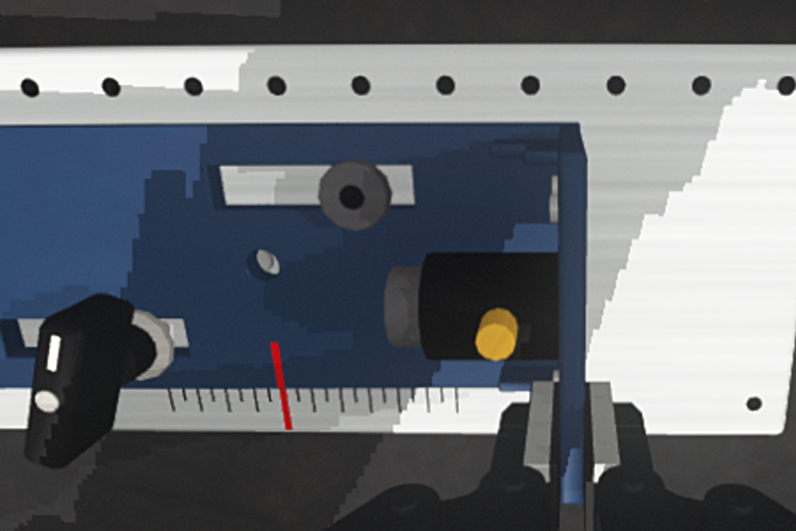

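Line and mark appear joined at crop (280,388), but parallax comes into it, so I'll compute.

```bash
cat > m.py <<'E'
from h import *
f=load("w7");k=1.77
T=lambda u,v,z:w2b(px2w(f,(u+.5)/k-.5,80+(v+.5)/k-.5,z)).round(1)
for n,p in dict(markA=(281,390,12),markB=(289,429,12),line0=(274,343,22.2),line1=(280,387,22.2),eD=(150,387,22),eT=(300,124,22),eTl=(30,126,22.5),eTr=(540,123,20.5),guide=(355,195,31),stud=(351,196,31),edgeB=(450,433,12),edgeT=(450,44,12)).items(): print(n,T(*p))
E
python3 m.py
```

```text
markA [-48.1   1.6  12. ]
markB [-63.6   1.   12. ]
line0 [-25.8  -3.8  22.2]
line1 [-41.5  -3.5  22.2]
eD [-42.   40.1  22. ]
eT [ 42.4 -21.2  22. ]
eTl [42.3 57.8 22.5]
eTr [ 42.5 -89.7  20.5]
guide [ 23.7 -38.   31. ]
stud [ 23.4 -36.8  31. ]
edgeB [-64.7 -56.1  12. ]
edgeT [ 64.1 -63.6  12. ]
```

Emit:
{"api": "step_arm", "payload": {
  "deltas": [
    {"gripper": 4,"tx": -1,"ty": 0,"tz": -0.4,"spin": 0},
    {"gripper": 4,"tx": -2,"ty": 0,"tz": -0.4,"spin": 0},
    {"gripper": 4,"tx": -3,"ty": 0,"tz": -0.4,"spin": 0},
    {"gripper": 4,"tx": -4,"ty": 0,"tz": -0.4,"spin": 0},
    {"gripper": 4,"tx": -4.6,"ty": 0,"tz": -0.4,"spin": 0}
  ],
  "force": 20
}}

```text
t: 3.93
tool_pos: [505.8, -211.7, 65.9]
ee_rot: [0.549, -0.542, 0.45, -0.45]
ft_force: [1.6, -3.6, 0.9]
width: 5.3
```

```bash
python3 -c "
from h import *
plan(-25,-94.2,65,-90)
f=grab('wrist');store(f,'w8');crop(f,'w8',0,80,450,380,1.77)
plan(-25,-94.2,65,-90)"
```

```text
t 3.93 tx ty tz [0.4 0.9 0.4] spin 0.11 now b [-25.4 -93.8  65.9] head -89.89 w 5.3 F [ 1.6 -3.6  0.9] q7 -1.16
t 3.98 tx ty tz [0.5 0.9 0.4] spin 0.12 now b [-25.4 -93.8  65.9] head -89.88 w 5.3 F [-0.2 -3.6 -0.3] q7 -1.16
```

View pics/w8.png

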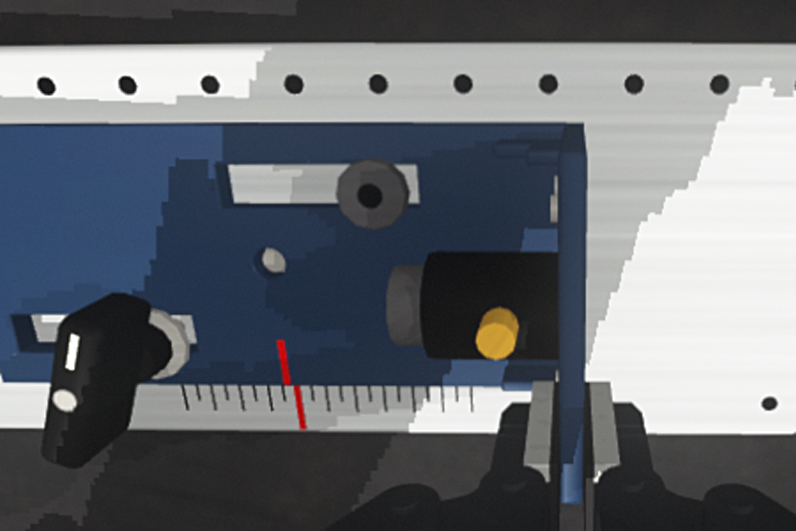

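```bash
cat > m.py <<'E'
from h import *
f=load("w8");k=1.77
T=lambda u,v,z:w2b(px2w(f,(u+.5)/k-.5,80+(v+.5)/k-.5,z)).round(1)
for z in(20,22.3):
  for n,p in dict(markA=(297,388,12),markB=(304,428,12),line0=(280,341,z),line1=(288,384,z),eB=(60,381,z),eT=(300,124,z),eTl=(30,125,z),eTr=(540,123,z),guide=(371,194,31)).items(): print(n,T(*p))
E
python3 m.py
```

```text
markA [-47.6   1.   12. ]
markB [-63.4   0.7  12. ]
line0 [-26.4   0.3  20. ]
line1 [-41.9  -0.1  20. ]
eB [-41.6  77.1  20. ]
eT [ 41.8 -15.2  20. ]
eTl [41.9 64.9 20. ]
eTr [ 42.2 -84.5  20. ]
guide [ 23.6 -37.4  31. ]
markA [-47.6   1.   12. ]
markB [-63.4   0.7  12. ]
line0 [-25.4  -0.8  22.3]
line1 [-40.7  -1.2  22.3]
eB [-40.4  75.   22.3]
eT [ 42.  -16.2  22.3]
eTl [42.1 63.  22.3]
eTr [ 42.4 -84.6  22.3]
guide [ 23.6 -37.4  31. ]
```

It seems to have dropped: the foot edge now fits z=20 (width 83.6 mm) and not 22.3 (82.5 mm). A gentle nudge will confirm it.

Emit:
{"api": "step_arm", "payload": {
  "deltas": [
    {"gripper": 4,"tx": -0.7,"ty": 0,"tz": 0,"spin": 0},
    {"gripper": 4,"tx": -1.4,"ty": 0,"tz": 0,"spin": 0},
    {"gripper": 4,"tx": -2,"ty": 0,"tz": 0,"spin": 0}
  ]
}}

```text
t: 4.23
tool_pos: [505.4, -209.7, 65.9]
ee_rot: [0.549, -0.542, 0.45, -0.45]
ft_force: [1.4, -3.3, 0.4]
width: 5.4
```

```bash
python3 -c "
from h import *
plan(-25,-94.2,65,-90)
f=grab('wrist');store(f,'w9');crop(f,'w9',0,80,450,380,1.77)
plan(-25,-94.2,65,-90)"
```

```text
t 4.23 tx ty tz [2.4 0.9 0.4] spin 0.11 now b [-25.4 -91.8  65.9] head -89.89 w 5.4 F [ 1.4 -3.3  0.4] q7 -1.16
t 4.28 tx ty tz [2.5 0.9 0.4] spin 0.11 now b [-25.4 -91.7  65.9] head -89.89 w 5.3 F [ 0.6 -3.7  0.8] q7 -1.16
```

View pics/w9.png

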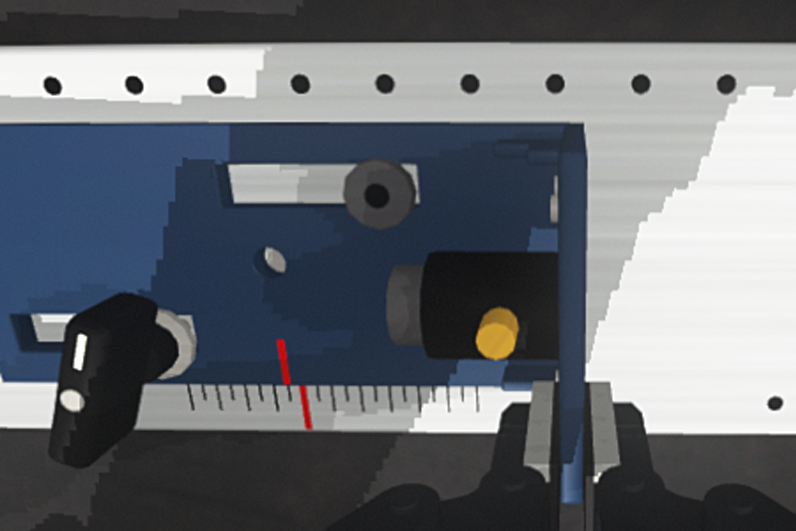

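Emit:
{"api": "step_arm", "payload": {
  "deltas": [
    {"gripper": 4,"tx": -0.5,"ty": 0,"tz": 0,"spin": 0},
    {"gripper": 4,"tx": -1,"ty": 0,"tz": 0,"spin": 0},
    {"gripper": 4,"tx": -1,"ty": 0,"tz": 0,"spin": 0}
  ]
}}

```text
t: 4.53
tool_pos: [505.3, -209.5, 65.9]
ee_rot: [0.549, -0.542, 0.45, -0.45]
ft_force: [1.6, -4.7, 0.2]
width: 5.3
```

```bash
python3 -c "
from h import *
plan(-25,-94.2,65,-90)
f=grab('wrist');store(f,'w10');crop(f,'w10',0,80,450,380,1.77)
plan(-25,-94.2,65,-90)"
```

```text
t 4.53 tx ty tz [2.7 0.9 0.5] spin 0.09 now b [-25.5 -91.5  65.9] head -89.91 w 5.3 F [ 1.6 -4.7  0.2] q7 -1.16
t 4.58 tx ty tz [2.7 0.9 0.5] spin 0.09 now b [-25.5 -91.5  65.9] head -89.91 w 5.4 F [ 1.1 -4.5  0.4] q7 -1.16
```

View pics/w10.png

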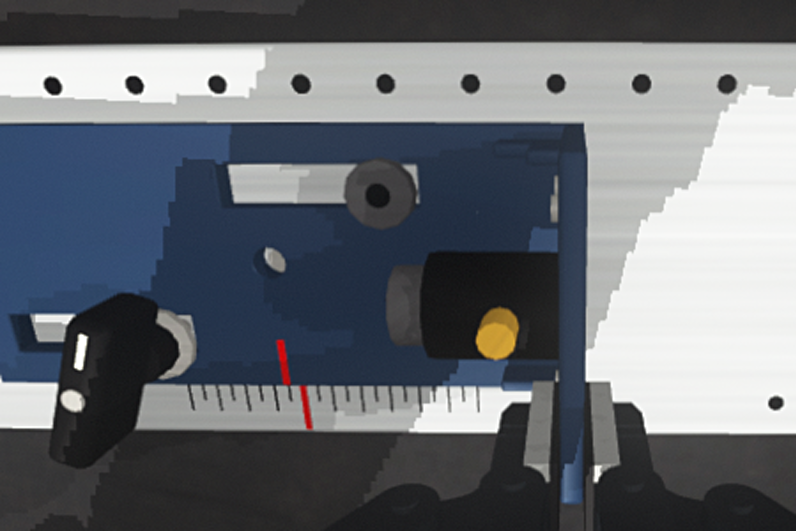

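It went 2.0 of 2 mm freely, then only 0.2 of the next 1 mm, which matches the pin's 1 mm clearance each way. I'll back off 1 mm and release.

Emit:
{"api": "step_arm", "payload": {
  "deltas": [
    {"gripper": 4,"tx": 0.5,"ty": 0,"tz": 0,"spin": 0},
    {"gripper": 4,"tx": 1,"ty": 0,"tz": 0,"spin": 0},
    {"gripper": 4,"tx": 1,"ty": 0,"tz": 0,"spin": 0},
    {"gripper": 30,"tx": 1,"ty": 0,"tz": 0,"spin": 0},
    {"gripper": 40,"tx": 1,"ty": 0,"tz": 0,"spin": 0}
  ]
}}

```text
t: 5.0
tool_pos: [504.8, -208.5, 65.2]
ee_rot: [0.549, -0.542, 0.451, -0.449]
ft_force: [-0.2, -0.6, 0.8]
width: 28.7
```

```bash
python3 -c "
from h import *
plan(-25,-94.2,65,-90)
f=grab('wrist');store(f,'w11');crop(f,'w11',0,80,450,380,1.77)
plan(-25,-94.2,65,-90)
f=grab('scene');store(f,'s1');crop(f,'s1',210,235,465,385,3.1)"
```

```text
t 5.0 tx ty tz [3.7 0.2 0.9] spin 0.17 now b [-25.9 -90.5  65.2] head -89.83 w 28.7 F [-0.2 -0.6  0.8] q7 -1.16
t 5.05 tx ty tz [3.5 0.2 0.8] spin 0.17 now b [-25.8 -90.7  65.2] head -89.83 w 35.9 F [-0.5 -0.7 -0.8] q7 -1.16
```

View pics/w11.png

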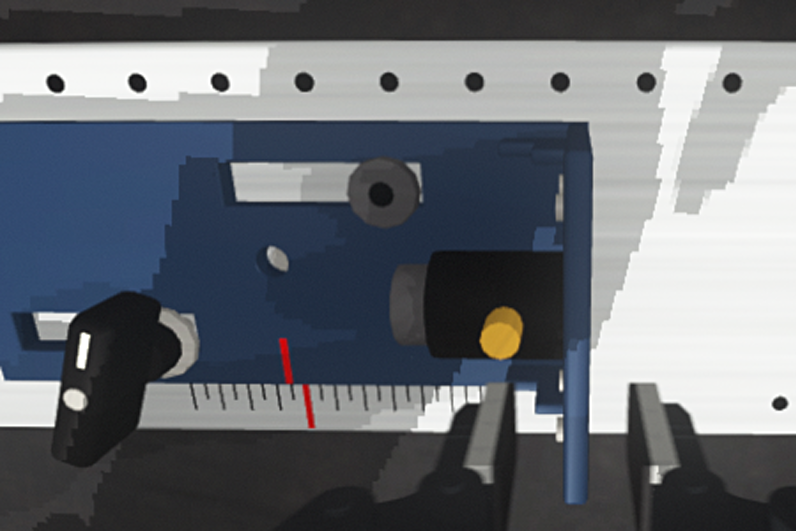

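View pics/s1.png

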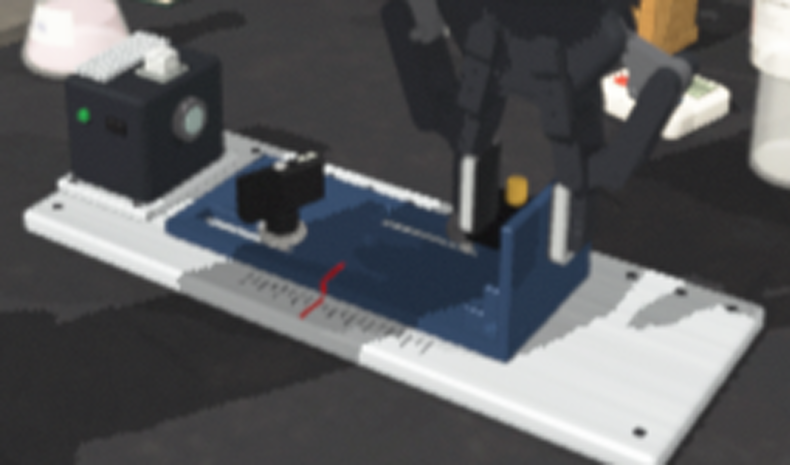

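Both views show the line meeting the mark and the foot lying flat. Next I lift, flip the tool and go over the knob.

Emit:
{"api": "step_arm", "payload": {
  "deltas": [
    {"gripper": 40,"tx": 3,"ty": -30,"tz": 0,"spin": 0},
    {"gripper": 40,"tx": 3,"ty": -65,"tz": 0,"spin": -6},
    {"gripper": 40,"tx": -10,"ty": -100,"tz": 0,"spin": -13},
    {"gripper": 40,"tx": -35,"ty": -120,"tz": 0,"spin": -20},
    {"gripper": 40,"tx": -65,"ty": -135,"tz": 0,"spin": -27}
  ]
}}

```text
t: 5.52
tool_pos: [493.2, -147.5, 203.6]
ee_rot: [0.64, -0.632, 0.308, -0.311]
ft_force: [1.1, 0.1, -0.3]
width: 39.9
```

```bash
cat > m.py <<'E'
from h import *
f=load("w11");k=1.77
T=lambda u,v,z:w2b(px2w(f,(u+.5)/k-.5,80+(v+.5)/k-.5,z)).round(1)
for n,p in dict(markA=(305,388,12),markB=(312,427,12),line0=(283,339,20),line1=(290,382,20),eB=(60,379,20),eT=(300,122,20),guide=(384,192,31)).items(): print(n,T(*p))
plan(-24,38,180,67)
E
python3 m.py
```

```text
markA [-48.    1.3  12. ]
markB [-63.3   0.9  12. ]
line0 [-26.1   2.4  20. ]
line1 [-41.5   2.2  20. ]
eB [-41.3  79.9  20. ]
eT [ 41.9 -12.1  20. ]
guide [ 23.8 -37.9  31. ]
t 5.52 tx ty tz [-58.2  24.   31.7] spin -129.7 now b [-25.7 -28.4 203.6] head -62.7 w 39.9 F [ 1.1  0.1 -0.3] q7 -0.75
```

Emit:
{"api": "step_arm", "payload": {
  "deltas": [
    {"gripper": 40,"tx": -15,"ty": 5,"tz": 8,"spin": -7},
    {"gripper": 40,"tx": -30,"ty": 10,"tz": 16,"spin": -14},
    {"gripper": 40,"tx": -45,"ty": 15,"tz": 24,"spin": -21},
    {"gripper": 40,"tx": -58,"ty": 20,"tz": 32,"spin": -28},
    {"gripper": 40,"tx": -58,"ty": 24,"tz": 32,"spin": -35}
  ]
}}

```text
t: 5.93
tool_pos: [481.7, -77.0, 179.5]
ee_rot: [0.704, -0.696, 0.097, -0.101]
ft_force: [0.5, 0.1, -1.3]
width: 40.1
```

Emit:
{"api": "step_arm", "payload": {
  "deltas": [
    {"gripper": 40,"tx": 0,"ty": 0,"tz": 0,"spin": -7},
    {"gripper": 40,"tx": 0,"ty": 0,"tz": 0,"spin": -14},
    {"gripper": 40,"tx": 0,"ty": 0,"tz": 0,"spin": -21},
    {"gripper": 40,"tx": 0,"ty": 0,"tz": 0,"spin": -28},
    {"gripper": 40,"tx": 0,"ty": 0,"tz": 0,"spin": -35}
  ]
}}

```text
t: 6.35
tool_pos: [481.0, -76.2, 179.1]
ee_rot: [0.7, -0.694, -0.121, 0.116]
ft_force: [-0.3, 0.7, -0.2]
width: 40.3
```

Emit:
{"api": "step_arm", "payload": {
  "deltas": [
    {"gripper": 40,"tx": 0,"ty": 0,"tz": 0,"spin": -7},
    {"gripper": 40,"tx": 0,"ty": 0,"tz": 0,"spin": -14},
    {"gripper": 40,"tx": 0,"ty": 0,"tz": 0,"spin": -21},
    {"gripper": 40,"tx": 0,"ty": 0,"tz": 0,"spin": -28},
    {"gripper": 40,"tx": 0,"ty": 0,"tz": 0,"spin": -35}
  ]
}}

```text
t: 6.77
tool_pos: [480.4, -75.5, 178.7]
ee_rot: [0.631, -0.625, -0.328, 0.322]
ft_force: [0.2, -0.0, 0.6]
width: 39.6
```

```bash
python3 -c "
from h import *
plan(-24,38,140,67)"
```

```text
t 6.77 tx ty tz [-4.6 38.6 -5.4] spin -23.18 now b [-24.7  44.7 178.7] head 43.82 w 39.6 F [ 0.2 -0.   0.6] q7 0.93
```

Emit:
{"api": "step_arm", "payload": {
  "deltas": [
    {"gripper": 40,"tx": -2,"ty": 0,"tz": -2,"spin": -7},
    {"gripper": 40,"tx": -4.6,"ty": 0,"tz": -5,"spin": -14},
    {"gripper": 40,"tx": -4.6,"ty": 0,"tz": -5,"spin": -21},
    {"gripper": 40,"tx": -4.6,"ty": 0,"tz": -5,"spin": -23},
    {"gripper": 40,"tx": -4.6,"ty": 0,"tz": -5,"spin": -23}
  ]
}}

```text
t: 7.18
tool_pos: [481.3, -81.6, 178.2]
ee_rot: [0.553, -0.548, -0.447, 0.44]
ft_force: [-0.6, -0.1, 0.3]
width: 39.8
```

```bash
python3 -c "
from h import *
f=grab('wrist');f=grab('wrist');store(f,'w12');save(f,'w12')
plan(-24,38,100,67)
print(w2px(f,[b2w(-24,38,62),b2w(0,0,20),b2w(-42,0,20),b2w(-65,0,12)]))"
```

```text
t 7.28 tx ty tz [-1.  78.3 -0.9] spin -0.21 now b [-24.9  38.5 178.3] head 66.79 w 40.0 F [ 0.4 -0.2  0.9] q7 1.33
[[320.54407301 233.09003974]
 [291.70457604 257.89917012]
 [271.10068353 216.09624828]
 [260.53809402 189.80756907]]
```

View pics/w12.png

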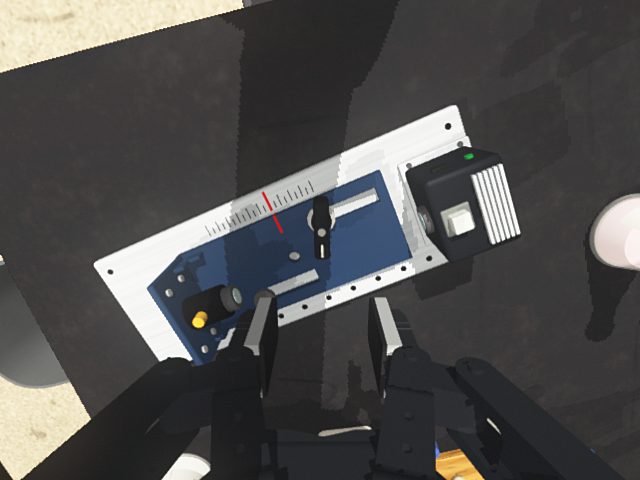

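The bar runs from (320,198) to (322,258), upright between the fingers and centred at (321,228) against a predicted (320.5,233). The line and mark are collinear, so I'm going down.

Emit:
{"api": "step_arm", "payload": {
  "deltas": [
    {"gripper": 40,"tx": -0.5,"ty": 20,"tz": 1,"spin": 0},
    {"gripper": 40,"tx": -0.5,"ty": 45,"tz": 1,"spin": 0},
    {"gripper": 40,"tx": -0.5,"ty": 70,"tz": 1,"spin": 0},
    {"gripper": 40,"tx": -0.5,"ty": 90,"tz": 1,"spin": 0},
    {"gripper": 40,"tx": -0.5,"ty": 95,"tz": 1,"spin": 0}
  ]
}}

```text
t: 7.7
tool_pos: [477.5, -80.2, 80.1]
ee_rot: [0.555, -0.547, -0.445, 0.441]
ft_force: [-0.2, 0.4, -0.3]
width: 39.9
```

```bash
python3 -c "
from h import *
f=grab('wrist');store(f,'w13');save(f,'w13')
plan(-24,38,38,67)
print(w2px(f,[b2w(-24,38,62)]))"
```

```text
t 7.75 tx ty tz [-1.3 42.6 -4.9] spin -0.23 now b [-28.   40.5  80.7] head 66.77 w 40.0 F [-0.4 -0.9 -0. ] q7 1.22
[[320.6535668  302.87129488]]
```

View pics/w13.png

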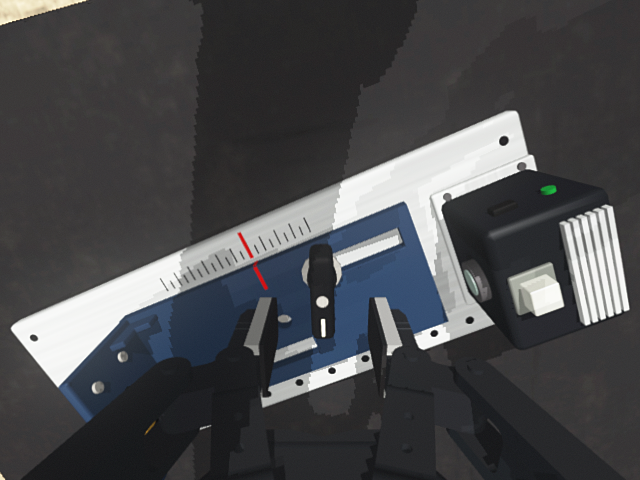

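```bash
python3 -c "
from h import *
f=load('w13');crop(f,'w13c',260,225,390,365,4.2)
for t in(-23,0,23):
  a=np.radians(67-90); print(w2px(f,[b2w(-24+t*np.cos(a),38+t*np.sin(a),z) for z in(62.5,38)]).round(0))"
```

```text
[[320. 260.]
 [320. 243.]]
[[321. 303.]
 [320. 282.]]
[[321. 343.]
 [321. 318.]]
```

View pics/w13c.png

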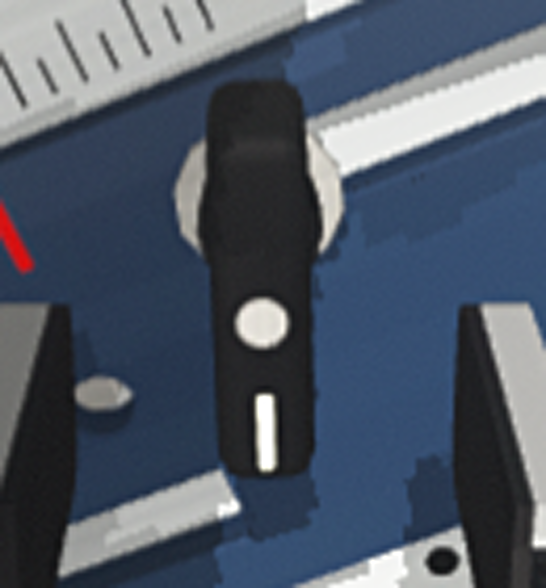

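The knob matches the prediction (dot at (321,302), predicted 303), so I can finish the descent.

Emit:
{"api": "step_arm", "payload": {
  "deltas": [
    {"gripper": 40,"tx": -1,"ty": 0,"tz": -5,"spin": 0},
    {"gripper": 40,"tx": -1,"ty": 12,"tz": -5,"spin": 0},
    {"gripper": 40,"tx": -1,"ty": 26,"tz": -5,"spin": 0},
    {"gripper": 40,"tx": -1,"ty": 40,"tz": -5,"spin": 0},
    {"gripper": 40,"tx": -1,"ty": 42,"tz": -5,"spin": 0}
  ]
}}

```text
t: 8.17
tool_pos: [481.9, -81.8, 37.4]
ee_rot: [0.556, -0.546, -0.445, 0.441]
ft_force: [-0.7, 0.7, -1.0]
width: 40.2
```

```bash
python3 -c "
from h import *
plan(-24,38,38,67)
f=grab('wrist');store(f,'w14');save(f,'w14')
plan(-24,38,38,67)"
```

```text
t 8.17 tx ty tz [-0.  -0.6 -0.5] spin -0.26 now b [-24.5  38.2  37.4] head 66.74 w 40.2 F [-0.7  0.7 -1. ] q7 1.16
t 8.22 tx ty tz [-0.1 -0.2 -0.4] spin -0.25 now b [-24.3  38.3  37.8] head 66.75 w 39.7 F [-0.5 -0.1 -0.9] q7 1.16
```

View pics/w14.png

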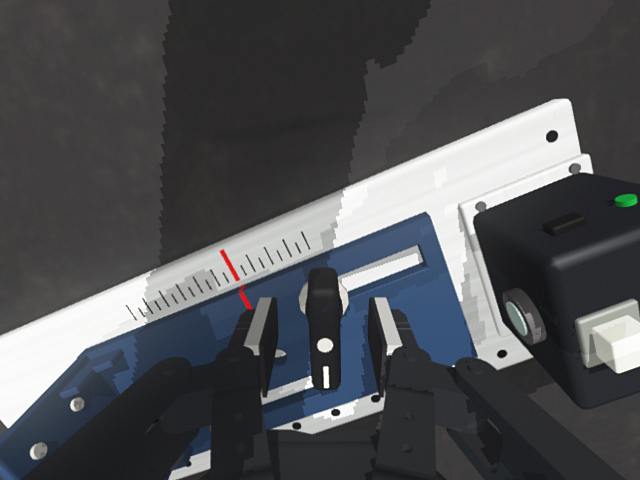

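The bar sits between the pads, col 325 against a finger centre of 323. Closing now.

Emit:
{"api": "step_arm", "payload": {
  "deltas": [
    {"gripper": 28,"tx": 0,"ty": 0,"tz": 0,"spin": 0},
    {"gripper": 18,"tx": 0,"ty": 0,"tz": 0,"spin": 0},
    {"gripper": 8,"tx": 0,"ty": 0,"tz": 0,"spin": 0},
    {"gripper": 8,"tx": 0,"ty": 0,"tz": 0,"spin": 0},
    {"gripper": 8,"tx": 0,"ty": 0,"tz": 0,"spin": 0}
  ],
  "force": 30
}}

```text
t: 8.63
tool_pos: [483.2, -81.6, 38.9]
ee_rot: [0.555, -0.547, -0.446, 0.441]
ft_force: [-0.9, 1.3, 4.1]
width: 11.1
```

```bash
python3 -c "
from h import *
plan(-24,38,38,67);print(arm.get_obs()['moment'].round(3))
f=grab('wrist');store(f,'w15');save(f,'w15')"
```

```text
t 8.63 tx ty tz [-0.5  0.9  0.7] spin -0.22 now b [-23.1  38.2  38.9] head 66.78 w 11.1 F [-0.9  1.3  4.1] q7 1.16
[0.031 0.104 0.045]
```

View pics/w15.png

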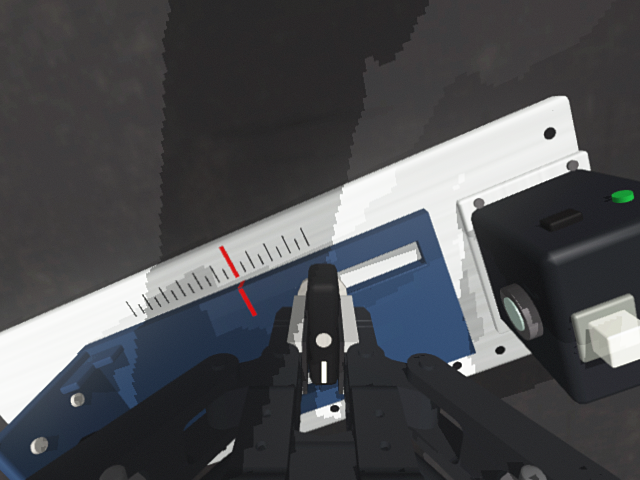

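Gripped, width 11. Turning clockwise and following the knob down at 2.2 mm per rad.

Emit:
{"api": "step_arm", "payload": {
  "deltas": [
    {"gripper": 8,"tx": 0,"ty": 0.3,"tz": 0,"spin": 7},
    {"gripper": 8,"tx": 0,"ty": 0.5,"tz": 0,"spin": 14},
    {"gripper": 8,"tx": 0,"ty": 0.8,"tz": 0,"spin": 21},
    {"gripper": 8,"tx": 0,"ty": 1.1,"tz": 0,"spin": 28},
    {"gripper": 8,"tx": 0,"ty": 1.3,"tz": 0,"spin": 35}
  ],
  "force": 30
}}

```text
t: 9.1
tool_pos: [482.7, -82.5, 37.5]
ee_rot: [0.664, -0.655, -0.256, 0.254]
ft_force: [0.2, -1.5, -0.8]
width: 11.0
```

```bash
python3 -c "
from h import *
plan(-24,38,37,67-35);print(arm.get_obs()['moment'].round(3))"
```

```text
t 9.1 tx ty tz [0.2 0.5 0.6] spin -0.57 now b [-23.8  37.4  37.5] head 31.43 w 11.0 F [ 0.2 -1.5 -0.8] q7 0.62
[-0.429  0.077  0.092]
```

Emit:
{"api": "step_arm", "payload": {
  "deltas": [
    {"gripper": 8,"tx": 0,"ty": 0.3,"tz": 0.2,"spin": 7},
    {"gripper": 8,"tx": 0,"ty": 0.5,"tz": 0.3,"spin": 14},
    {"gripper": 8,"tx": 0,"ty": 0.8,"tz": 0.4,"spin": 21},
    {"gripper": 8,"tx": 0,"ty": 1.1,"tz": 0.5,"spin": 28},
    {"gripper": 8,"tx": 0,"ty": 1.3,"tz": 0.5,"spin": 35}
  ]
}}

```text
t: 9.52
tool_pos: [481.7, -83.1, 36.1]
ee_rot: [0.71, -0.702, -0.042, 0.044]
ft_force: [-1.2, -1.9, -0.1]
width: 11.3
```

```bash
python3 -c "
from h import *
plan(-24,38,35.7,67-70);print(arm.get_obs()['moment'].round(3))
f=grab('wrist');store(f,'w16');save(f,'w16')"
```

```text
t 9.52 tx ty tz [0.8 0.4 1. ] spin -0.92 now b [-24.9  37.1  36.1] head -3.92 w 11.3 F [-1.2 -1.9 -0.1] q7 0.07
[-0.368  0.094  0.085]
```

View pics/w16.png

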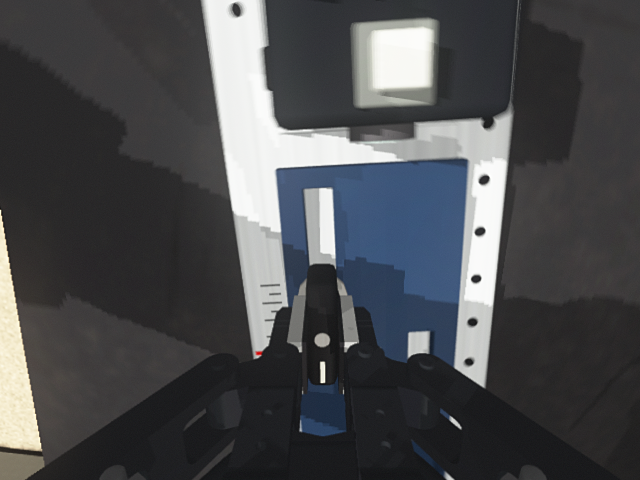

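Turned 1.23 rad so far and torque still free at 0.085. Continuing with smaller calls.

Emit:
{"api": "step_arm", "payload": {
  "deltas": [
    {"gripper": 8,"tx": 0.3,"ty": 0.3,"tz": 0.5,"spin": 7},
    {"gripper": 8,"tx": 0.5,"ty": 0.5,"tz": 0.5,"spin": 14},
    {"gripper": 8,"tx": 0.5,"ty": 0.8,"tz": 0.5,"spin": 20}
  ]
}}

```text
t: 9.82
tool_pos: [481.1, -83.0, 35.3]
ee_rot: [0.706, -0.699, 0.085, -0.081]
ft_force: [-2.0, 0.6, 4.8]
width: 11.3
```

```bash
python3 -c "
from h import *
plan(-24,38,35,-24);print(arm.get_obs()['moment'].round(3))"
```

```text
t 9.82 tx ty tz [1.  0.3 1.3] spin -0.34 now b [-25.5  37.2  35.3] head -24.34 w 11.3 F [-2.   0.6  4.8] q7 -0.25
[-0.206  0.502  0.115]
```

Emit:
{"api": "step_arm", "payload": {
  "deltas": [
    {"gripper": 8,"tx": 0,"ty": 0.15,"tz": 0,"spin": 4},
    {"gripper": 8,"tx": 0,"ty": 0.3,"tz": 0,"spin": 8}
  ]
}}

```text
t: 9.98
tool_pos: [480.8, -82.9, 35.0]
ee_rot: [0.698, -0.692, 0.135, -0.129]
ft_force: [-0.3, -0.1, 0.2]
width: 11.3
```

```bash
python3 -c "
from h import *
plan(-24,38,35,-32);print(arm.get_obs()['moment'].round(3))"
```

```text
t 9.98 tx ty tz [ 1.2 -0.   1.5] spin -0.37 now b [-25.8  37.3  35. ] head -32.37 w 11.3 F [-0.3 -0.1  0.2] q7 -0.38
[-0.075  0.022  0.055]
```

Emit:
{"api": "step_arm", "payload": {
  "deltas": [
    {"gripper": 8,"tx": 0,"ty": 0.1,"tz": 0,"spin": 3},
    {"gripper": 8,"tx": 0,"ty": 0.2,"tz": 0,"spin": 6}
  ]
}}

```text
t: 10.15
tool_pos: [480.6, -82.9, 34.8]
ee_rot: [0.69, -0.684, 0.171, -0.165]
ft_force: [-1.0, 0.0, 0.7]
width: 11.1
```

```bash
python3 -c "
from h import *
plan(-24,38,35,-38);print(arm.get_obs()['moment'].round(3))"
```

```text
t 10.15 tx ty tz [ 1.2 -0.2  1.7] spin -0.35 now b [-25.9  37.4  34.8] head -38.35 w 11.1 F [-1.   0.   0.7] q7 -0.47
[-0.029  0.006  0.105]
```

Emit:
{"api": "step_arm", "payload": {
  "deltas": [
    {"gripper": 8,"tx": 0,"ty": 0.1,"tz": 0,"spin": 3},
    {"gripper": 8,"tx": 0,"ty": 0.2,"tz": 0,"spin": 5}
  ]
}}

```text
t: 10.32
tool_pos: [480.5, -82.8, 34.6]
ee_rot: [0.682, -0.676, 0.201, -0.194]
ft_force: [-0.8, -0.2, 0.8]
width: 11.4
```

```bash
python3 -c "
from h import *
plan(-24,38,35,-43);print(arm.get_obs()['moment'].round(3))"
```

```text
t 10.32 tx ty tz [ 1.2 -0.4  1.7] spin -0.28 now b [-26.1  37.5  34.6] head -43.28 w 11.4 F [-0.8 -0.2  0.8] q7 -0.55
[-0.052  0.046  0.124]
```

Emit:
{"api": "step_arm", "payload": {
  "deltas": [
    {"gripper": 8,"tx": 0,"ty": 0.1,"tz": 0,"spin": 3},
    {"gripper": 8,"tx": 0,"ty": 0.1,"tz": 0,"spin": 3}
  ]
}}

```text
t: 10.48
tool_pos: [480.4, -82.7, 34.6]
ee_rot: [0.676, -0.671, 0.218, -0.211]
ft_force: [-0.7, 0.6, 0.5]
width: 11.5
```

```bash
python3 -c "
from h import *
plan(-24,38,35,-46);print(arm.get_obs()['moment'].round(3))
f=grab('wrist')
print(arm.get_obs()['moment'].round(3))
store(f,'w17');save(f,'w17')"
```

```text
t 10.48 tx ty tz [ 1.2 -0.5  1.8] spin -0.16 now b [-26.1  37.6  34.6] head -46.16 w 11.5 F [-0.7  0.6  0.5] q7 -0.6
[-0.172 -0.075  0.079]
[-0.104  0.004 -0.001]
```

View pics/w17.png

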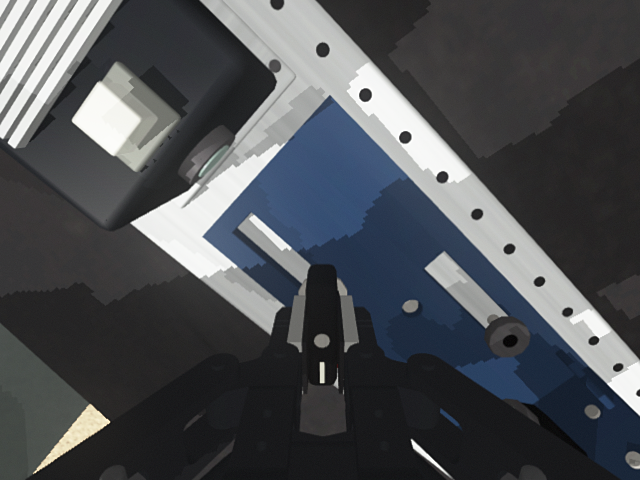

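The bar still follows the jaws, and torque only shows while moving. Continuing in small moving steps.

Emit:
{"api": "step_arm", "payload": {
  "deltas": [
    {"gripper": 8,"tx": 0,"ty": 0.1,"tz": 0,"spin": 2.5},
    {"gripper": 8,"tx": 0,"ty": 0.2,"tz": 0,"spin": 5}
  ]
}}

```text
t: 10.7
tool_pos: [480.3, -82.6, 34.4]
ee_rot: [0.667, -0.662, 0.246, -0.239]
ft_force: [-1.0, 0.6, 2.1]
width: 11.2
```

```bash
python3 -c "
from h import *
plan(-24,38,35,-51);print(arm.get_obs()['moment'].round(3))"
```

```text
t 10.7 tx ty tz [ 1.2 -0.6  1.9] spin 0.01 now b [-26.2  37.7  34.4] head -50.99 w 11.2 F [-1.   0.6  2.1] q7 -0.67
[-0.075  0.005  0.262]
```

Emit:
{"api": "step_arm", "payload": {
  "deltas": [
    {"gripper": 8,"tx": 0,"ty": 0.1,"tz": 0,"spin": 2.5},
    {"gripper": 8,"tx": 0,"ty": 0.1,"tz": 0,"spin": 4}
  ]
}}

```text
t: 10.87
tool_pos: [480.1, -82.6, 34.3]
ee_rot: [0.658, -0.653, 0.268, -0.262]
ft_force: [-0.0, 0.3, -0.8]
width: 11.1
```

```bash
python3 -c "
from h import *
plan(-24,38,35,-55);print(arm.get_obs()['moment'].round(3))"
```

```text
t 10.87 tx ty tz [ 1.2 -0.7  2. ] spin 0.13 now b [-26.4  37.8  34.3] head -54.87 w 11.1 F [-0.   0.3 -0.8] q7 -0.73
[-0.067  0.039  0.392]
```

That reads 0.39 N m while moving, more than hand-tight, because I chained one step too many without looking. I'll check it at rest before correcting.

```bash
python3 -c "
from h import *
for i in range(3):
  f=grab('wrist');plan(-24,38,35,-51);print(arm.get_obs()['moment'].round(3))
store(f,'w18');crop(f,'w18',220,220,420,420,3)"
```

```text
t 10.92 tx ty tz [ 1.2 -0.7  2. ] spin -3.93 now b [-26.3  37.8  34.3] head -54.93 w 11.2 F [-0.8 -0.3  0.3] q7 -0.73
[-0.115  0.017  0.246]
t 10.97 tx ty tz [ 1.2 -0.7  2. ] spin -3.85 now b [-26.3  37.8  34.3] head -54.85 w 11.1 F [-0.5  1.   0.4] q7 -0.73
[-0.163 -0.041  0.308]
t 11.02 tx ty tz [ 1.2 -0.7  2. ] spin -3.85 now b [-26.3  37.8  34.3] head -54.85 w 11.4 F [-0.9  0.1  0.2] q7 -0.73
[-0.094 -0.007  0.277]
```

View pics/w18.png

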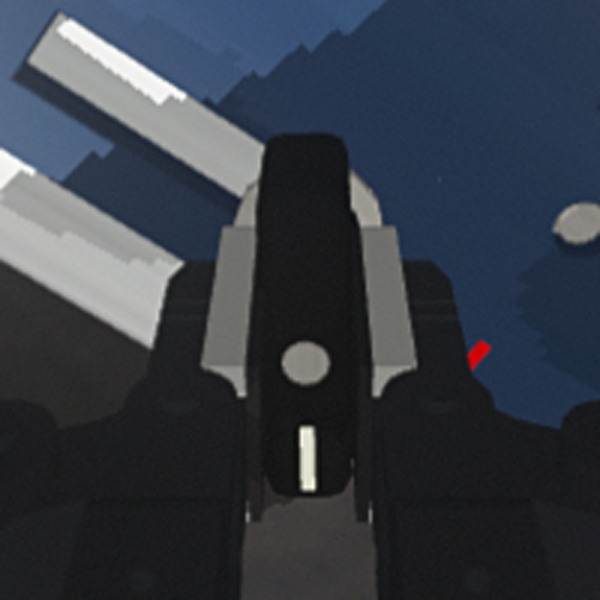

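Holding torque at rest is about 0.28 N m. That is tight but under the 0.35 forcing limit, and roughly 0.15–0.2 rad past first touch. I'll leave it there, open the jaws and lift.

Emit:
{"api": "step_arm", "payload": {
  "deltas": [
    {"gripper": 20,"tx": 0,"ty": 0,"tz": 0,"spin": 0},
    {"gripper": 30,"tx": 0,"ty": 0,"tz": 0,"spin": 0},
    {"gripper": 36,"tx": 0,"ty": 0,"tz": 0,"spin": 0},
    {"gripper": 36,"tx": 0,"ty": 0,"tz": 0,"spin": 0},
    {"gripper": 36,"tx": 0,"ty": 0,"tz": 0,"spin": 0}
  ]
}}

```text
t: 11.43
tool_pos: [480.2, -82.7, 34.3]
ee_rot: [0.658, -0.653, 0.268, -0.262]
ft_force: [-0.6, -0.2, 0.1]
width: 36.2
```

Emit:
{"api": "step_arm", "payload": {
  "deltas": [
    {"gripper": 36,"tx": 0,"ty": -15,"tz": 0,"spin": 0},
    {"gripper": 36,"tx": 0,"ty": -40,"tz": 0,"spin": 0},
    {"gripper": 36,"tx": 0,"ty": -75,"tz": 0,"spin": 0},
    {"gripper": 36,"tx": 0,"ty": -110,"tz": 0,"spin": 0},
    {"gripper": 36,"tx": 0,"ty": -140,"tz": 0,"spin": 0}
  ]
}}

```text
t: 11.85
tool_pos: [481.4, -84.1, 176.4]
ee_rot: [0.658, -0.653, 0.268, -0.262]
ft_force: [0.5, -0.6, 0.2]
width: 35.8
```

```bash
python3 -c "
from h import *
grab('wrist');f=grab('wrist');store(f,'w19');save(f,'w19')
plan(-24,38,180,-55)
f=grab('scene');store(f,'s2');crop(f,'s2',210,235,465,385,3.1)"
```

```text
t 11.95 tx ty tz [-4.5  0.4 -0.5] spin 0.1 now b [-21.   34.6 180.4] head -54.9 w 36.1 F [ 1.2 -0.4  0.3] q7 -0.69
```

View pics/w19.png

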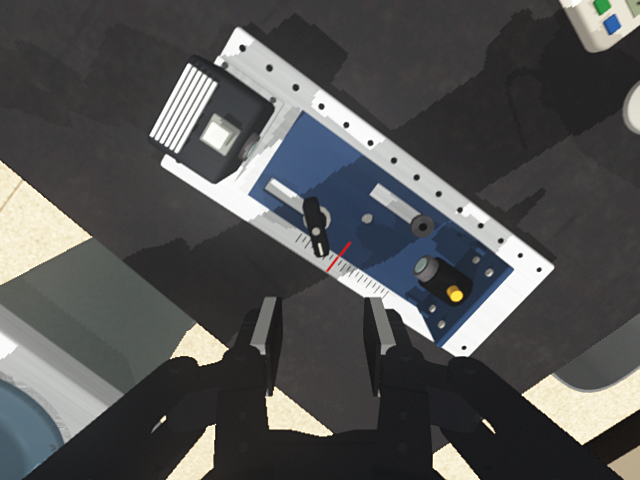

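View pics/s2.png

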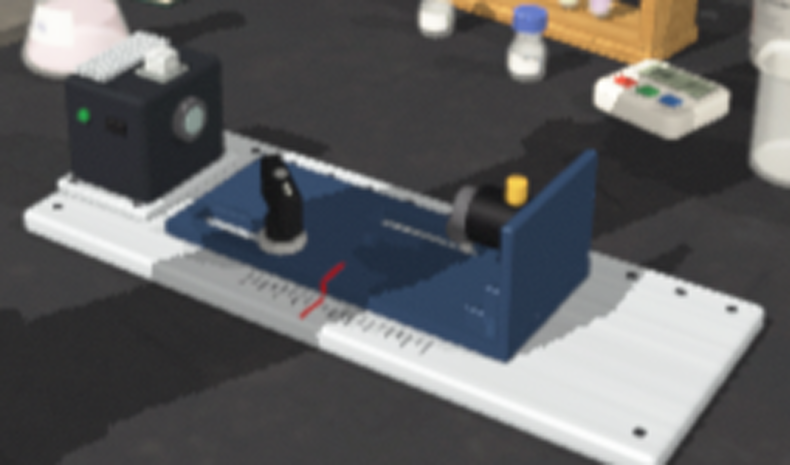

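In w19 the bar's dot (316,232) and stripe (320,250) lean about 12° CCW of the jaw line, so the knob may have sprung back on release. I'll measure it.

```bash
python3 -c "
from h import *
f=load('w19');crop(f,'w19c',280,180,360,280,6)
g=load('w12');crop(g,'w12c',280,180,360,280,6)
for n,f in(('w18',load('w18')),):
  a=w2b(px2w(f,220+(305.5)/3-.5,220+362.5/3-.5,58));b=w2b(px2w(f,220+307.5/3-.5,220+458.5/3-.5,58));print(n,a,b,np.degrees(np.arctan2(*(b-a)[1::-1])))
"
```

```text
w18 [-24.63723866  39.08067023  58.        ] [-36.71966455  30.26124677  58.        ] -143.87286812338456
```

View pics/w19c.png

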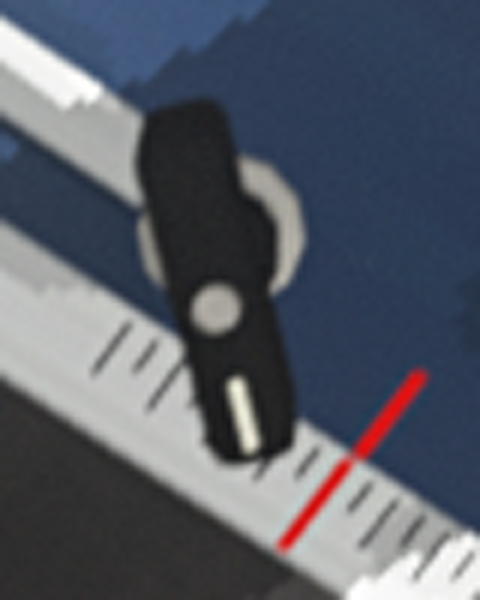

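View pics/w12c.png

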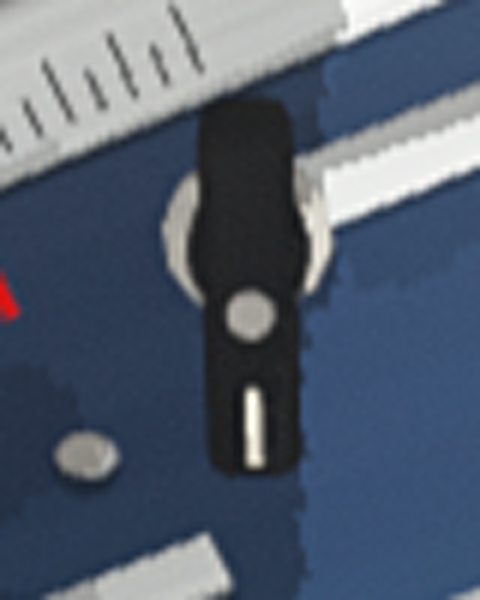

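```bash
python3 -c "
from h import *
for n,z,p in(('w19',57.5,((215,308),(243,415))),('w12',62.5,((250,315),(254,428)))):
  f=load(n);q=[w2b(px2w(f,280+(u+.5)/6-.5,180+(v+.5)/6-.5,z)) for u,v in p];d=q[1]-q[0];print(n,q[0].round(1),q[1].round(1),np.degrees(np.arctan2(d[1],d[0])))
f=load('w19')
T=lambda u,v,z:w2b(px2w(f,280+(u+.5)/6-.5,180+(v+.5)/6-.5,z)).round(1)
print(T(422,375,20),T(355,457,20),T(348,462,12),T(284,548,12))
plan(-24,38,180,-44)
"
```

```text
w19 [-24.3  38.7  57.5] [-34.3  27.3  57.5] -131.1800323551089
w12 [-24.7  38.9  62.5] [-10.6  33.4  62.5] -21.3242165075806
[-25.2   1.5  20. ] [-41.5   2.   20. ] [-45.1   0.3  12. ] [-62.5   0.   12. ]
t 12.0 tx ty tz [-2.8 -2.4  0.8] spin -10.9 now b [-23.   35.3 177.6] head -54.9 w 36.2 F [-0.3  0.1 -1.2] q7 -0.69
```

The knob did spring back about 13° on release, to roughly where torque had begun to rise. Some clamp force should remain, held by thread friction, but I'll regrip and feel it. First a rotation check.

Emit:
{"api": "step_arm", "payload": {
  "deltas": [
    {"gripper": 36,"tx": -2,"ty": 0,"tz": 0,"spin": -7},
    {"gripper": 36,"tx": -3,"ty": 20,"tz": 0,"spin": -13.7},
    {"gripper": 36,"tx": -3,"ty": 50,"tz": 0,"spin": -13.7},
    {"gripper": 36,"tx": -3,"ty": 80,"tz": 0,"spin": -13.7},
    {"gripper": 36,"tx": -3,"ty": 85,"tz": 0,"spin": -13.7}
  ]
}}

```text
t: 12.42
tool_pos: [475.8, -80.9, 86.7]
ee_rot: [0.685, -0.68, 0.19, -0.18]
ft_force: [-1.5, -0.3, -0.9]
width: 36.2
```

```bash
python3 -c "
from h import *
for i in range(4): f=grab('wrist')
store(f,'w20');crop(f,'w20',230,220,410,380,4)
plan(-24,38,35,-41.2)
print(w2px(f,[b2w(-24,38,57)]))"
```

```text
t 12.62 tx ty tz [ 0.5 58.  -0.6] spin 0.0 now b [-24.1  38.3  93. ] head -41.2 w 36.0 F [ 0.2 -0.4  1.2] q7 -0.49
[[325.48408481 279.13775166]]
```

View pics/w20.png

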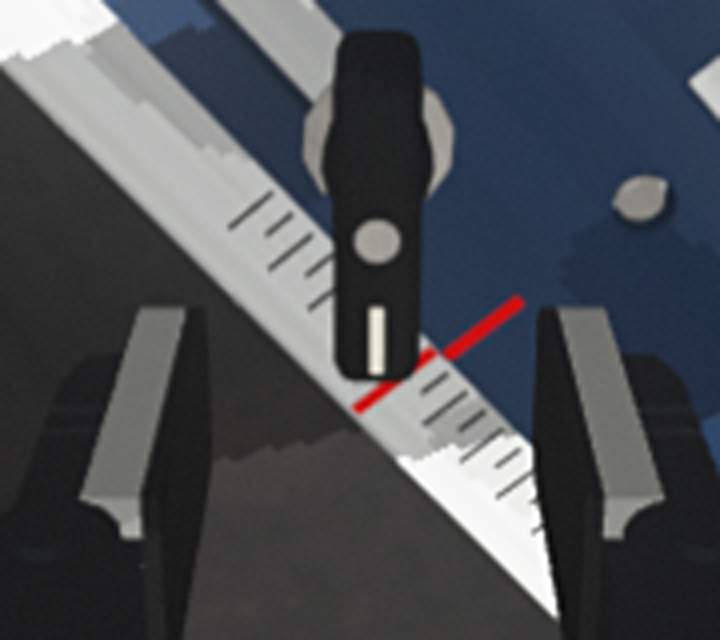

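The bar is vertical at this heading, at (324,280), so the knob hasn't crept. Going down to regrip.

Emit:
{"api": "step_arm", "payload": {
  "deltas": [
    {"gripper": 36,"tx": 0.5,"ty": 14,"tz": -0.5,"spin": 0},
    {"gripper": 36,"tx": 0.5,"ty": 30,"tz": -0.5,"spin": 0},
    {"gripper": 36,"tx": 0.5,"ty": 46,"tz": -0.5,"spin": 0},
    {"gripper": 36,"tx": 0.5,"ty": 57,"tz": -0.5,"spin": 0},
    {"gripper": 36,"tx": 0.5,"ty": 57,"tz": -0.5,"spin": 0}
  ]
}}

```text
t: 13.03
tool_pos: [481.9, -81.8, 35.4]
ee_rot: [0.685, -0.68, 0.186, -0.184]
ft_force: [-0.6, 0.8, -0.8]
width: 36.0
```

```bash
python3 -c "
from h import *
plan(-24,38,35.5,-41.2);grab('wrist')
plan(-24,38,35.5,-41.2)"
```

```text
t 13.03 tx ty tz [ 0.5 -0.1  0.1] spin 0.0 now b [-24.5  38.3  35.4] head -41.2 w 36.0 F [-0.6  0.8 -0.8] q7 -0.51
t 13.08 tx ty tz [-0.1  0.7 -0.1] spin 0.0 now b [-23.9  38.   36.2] head -41.2 w 36.3 F [ 0.1 -0.1 -0. ] q7 -0.51
```

Emit:
{"api": "step_arm", "payload": {
  "deltas": [
    {"gripper": 25,"tx": 0,"ty": 0,"tz": 0,"spin": 0},
    {"gripper": 16,"tx": 0,"ty": 0,"tz": 0,"spin": 0},
    {"gripper": 8,"tx": 0,"ty": 0,"tz": 0,"spin": 0},
    {"gripper": 8,"tx": 0,"ty": 0,"tz": 0,"spin": 0},
    {"gripper": 8,"tx": 0,"ty": 0,"tz": 0,"spin": 0}
  ],
  "force": 30
}}

```text
t: 13.5
tool_pos: [481.7, -80.9, 37.3]
ee_rot: [0.686, -0.679, 0.186, -0.184]
ft_force: [-3.8, 1.4, 6.4]
width: 11.4
```

```bash
python3 -c "
from h import *
for i in range(3):
  grab('wrist');plan(-24,38,35.5,-41.2);print(arm.get_obs()['moment'].round(3))"
```

```text
t 13.55 tx ty tz [ 1.1  1.8 -0.6] spin 0.03 now b [-24.5  39.1  37.3] head -41.17 w 11.2 F [-4.1  2.6  6.6] q7 -0.51
[ 0.417  0.833 -0.06 ]
t 13.6 tx ty tz [ 1.1  1.8 -0.5] spin 0.03 now b [-24.5  39.1  37.3] head -41.17 w 11.3 F [-3.6  2.8  6.2] q7 -0.51
[ 0.357  0.77  -0.011]
t 13.65 tx ty tz [ 1.1  1.8 -0.5] spin 0.02 now b [-24.5  39.1  37.3] head -41.18 w 11.7 F [-3.6  2.8  5.2] q7 -0.51
[ 0.389  0.797 -0.003]
```

Emit:
{"api": "step_arm", "payload": {
  "deltas": [
    {"gripper": 8,"tx": 0,"ty": 0,"tz": 0,"spin": 1.5},
    {"gripper": 8,"tx": 0,"ty": 0,"tz": 0,"spin": 3}
  ]
}}

```text
t: 13.82
tool_pos: [481.6, -80.9, 37.3]
ee_rot: [0.68, -0.674, 0.204, -0.202]
ft_force: [-0.6, 0.2, -4.4]
width: 11.4
```

```bash
python3 -c "
from h import *
for i in range(4):
  plan(-24,38,35.5,-44);print(arm.get_obs()['moment'].round(3));grab('wrist')"
```

```text
t 13.82 tx ty tz [ 1.3  1.8 -0.5] spin -0.25 now b [-24.6  39.2  37.3] head -44.25 w 11.4 F [-0.6  0.2 -4.4] q7 -0.56
[-0.046 -0.183  0.225]
t 13.87 tx ty tz [ 1.2  1.8 -0.5] spin -0.32 now b [-24.5  39.2  37.3] head -44.32 w 11.6 F [ 0.5  0.4 -3.8] q7 -0.56
[-0.013 -0.076  0.187]
t 13.92 tx ty tz [ 1.2  1.8 -0.5] spin -0.21 now b [-24.5  39.2  37.3] head -44.21 w 11.5 F [ 0.3  0.5 -4.2] q7 -0.55
[ 0.002 -0.107  0.093]
t 13.97 tx ty tz [ 1.2  1.8 -0.5] spin -0.19 now b [-24.6  39.2  37.3] head -44.19 w 11.4 F [-0.3  0.8 -3.4] q7 -0.55
[-0.051 -0.049  0.049]
```

Turning 3° from rest immediately took about 0.2 N m, against 0.08 when free, so it is clamped hand-tight. At rest the holding torque falls to about 0.05. Releasing again.

Emit:
{"api": "step_arm", "payload": {
  "deltas": [
    {"gripper": 20,"tx": 0,"ty": 0,"tz": 0,"spin": 0},
    {"gripper": 30,"tx": 0,"ty": 0,"tz": 0,"spin": 0},
    {"gripper": 36,"tx": 0,"ty": 0,"tz": 0,"spin": 0},
    {"gripper": 36,"tx": 0,"ty": 0,"tz": 0,"spin": 0},
    {"gripper": 36,"tx": 0,"ty": 0,"tz": 0,"spin": 0}
  ]
}}

```text
t: 14.43
tool_pos: [482.1, -81.0, 37.7]
ee_rot: [0.68, -0.674, 0.204, -0.202]
ft_force: [0.5, -0.1, 0.2]
width: 36.0
```

Emit:
{"api": "step_arm", "payload": {
  "deltas": [
    {"gripper": 36,"tx": 0,"ty": -15,"tz": 0,"spin": 0},
    {"gripper": 36,"tx": 0,"ty": -40,"tz": 0,"spin": 0},
    {"gripper": 36,"tx": 0,"ty": -75,"tz": 0,"spin": 0},
    {"gripper": 36,"tx": 0,"ty": -110,"tz": 0,"spin": 0},
    {"gripper": 36,"tx": 0,"ty": -140,"tz": 0,"spin": 0}
  ]
}}

```text
t: 14.85
tool_pos: [482.5, -82.4, 179.9]
ee_rot: [0.681, -0.674, 0.203, -0.202]
ft_force: [0.1, -0.1, 0.4]
width: 36.1
```

```bash
python3 -c "
from h import *
for i in range(4): f=grab('wrist')
store(f,'w21');save(f,'w21');crop(f,'w21c',270,170,370,280,5.4)
plan(-24,38,180,-44)
f=grab('scene');store(f,'s3');crop(f,'s3',210,235,465,385,3.1)"
```

```text
t 15.05 tx ty tz [-0.8 -1.1  0.1] spin -0.21 now b [-23.5  37.3 178.9] head -44.21 w 36.0 F [-0.4  0.  -0.4] q7 -0.51
```

View pics/w21c.png

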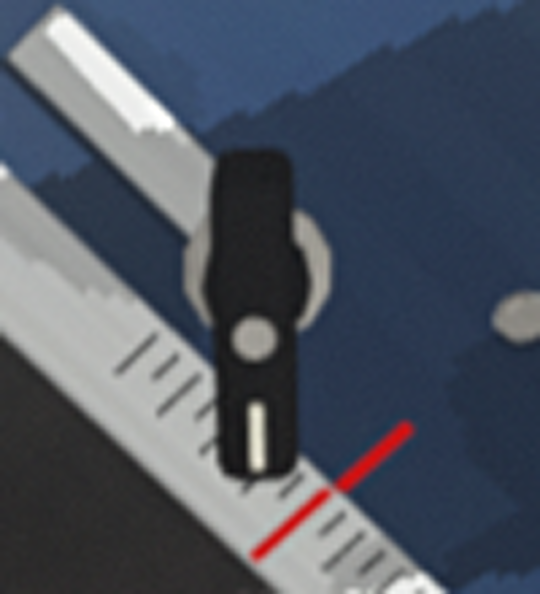

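View pics/w21.png

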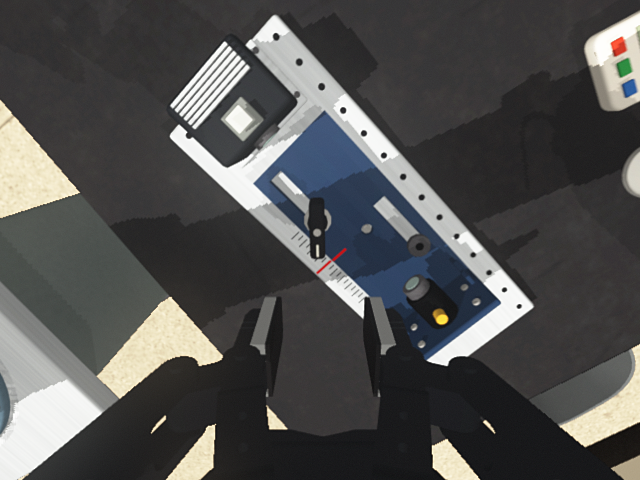

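View pics/s3.png

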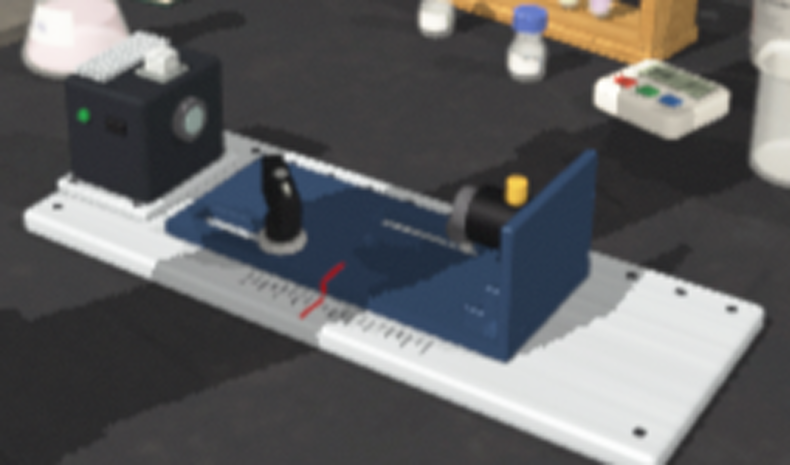

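```bash
python3 -c "
from h import *
f=load('w21')
q=[w2b(px2w(f,270+(u+.5)/5.4-.5,170+(v+.5)/5.4-.5,57.5)) for u,v in((254,339),(257,437))];d=q[1]-q[0];print(np.degrees(np.arctan2(d[1],d[0])))
T=lambda u,v,z:w2b(px2w(f,270+(u+.5)/5.4-.5,170+(v+.5)/5.4-.5,z)).round(1)
print(T(410,427,20),T(342,487,20),T(325,493,12),T(258,555,12))
g=load('w20')
q=[w2b(px2w(g,230+(u+.5)/4-.5,220+(v+.5)/4-.5,57.5)) for u,v in((377,241),(376,341))];d=q[1]-q[0];print(np.degrees(np.arctan2(d[1],d[0])))
"
```

```text
-132.8210824885754
[-26.1   1.9  20. ] [-41.5   2.   20. ] [-46.4   0.8  12. ] [-62.7   0.5  12. ]
-131.6269076166191
```

The knob rests at −132.8° after a spring-back of only 1–2°, so thread friction is holding it under load. The line is about 1.3 mm past the mark in this view, against the pin's 1 mm play and about 1 mm of measuring error. The fingers are clear and the bystanders haven't moved, so I'm handing in.

```bash
python3 -c "
from bench import arm
print(arm.hand_in())"
```

```text
the job is handed in; nothing more can be done
None
```

I pushed the carriage onto the pin, clamped it with the bar knob, and handed the job in at about 15 s. The hand-in gave no verdict, so everything below rests on my own checks.

**Carriage:** I gripped it by its upright leg, slid it about 24 mm towards the lamp and re-centred it about 2.6 mm sideways until it dropped. After the drop:
- The foot's edges fitted a level top at 20 mm.
- It slid about 2 mm freely, then stopped, as expected with the hole over the pin.
- The last views show it flat, with the red line at the mark. The line measures about 1.3 mm past the mark. That is slightly more than the 1 mm of play, but I can only measure to about 1 mm.

**Knob:** I turned it clockwise about 1.95 rad in all.
- **Overshoot:** on the first pass I chained one step too many. The torque peaked at 0.39 N m while turning and held at about 0.28 N m. That is briefly over the 0.35 N m "forcing" figure. By my estimate the clamp force stayed just under the 150 N limit, but I could not measure it.
- **Second pass:** on release the knob sprang back about 13°. I gripped it again and turned it 3° more; it took about 0.2 N m at once, compared with 0.08 N m when free. It then sprang back only 1–2° on release.
- **Clamp force:** I did not measure it directly. From the thread pitch and the friction torque I estimate about 36 N.

**Surroundings:** the gripper is open and well above everything. The fingers never went near the timer, vials or beaker, and those visible in the last pictures stand where they were.

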